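Sweep turned slugs through the sizing gate

ROBOT

A 6-joint arm with a two-finger parallel gripper is mounted at the origin on the work surface. World frame = base frame: x ahead of the robot, y to its left, z up, the work surface at z = 0. Lengths are in m, angles in rad, forces in N, time in s.
With the tool pointing down it reaches from about 0.35 to 0.775 m from the base axis. Payload 5.5 kg.
Tool frame: the origin (TCP) lies on the centre line of the jaws, within the pads' length; the fingertips stand 17 mm ahead of it and the grasp point (between the pads) lies 2 mm behind it; z points along the fingers, y is the direction in which the jaws open and shut (so a half turn about z gives the same grasp; the last joint's range is limited). The gripper opens to 85 mm and grips with 20 to 120 N. Pads are 22 mm wide; open, the fingers measure 114 mm over their backs; the gripper's body (76 mm by 85 mm) begins 54 mm behind the grasp point. The pads swing forward as they close: fully open they stand 13 mm farther back than shut.
Start: joints at [-1.477, 0.313, 0.046, 1.304, 0, 1.431], TCP at [0.133, -0.559, 0.248] pointing down, gripper open.
Joint ranges: [-2.76, 2.76], [-0.86, 1.69], [-1.03, 1.26], [-2.2, 2.34], [-1.47, 1.5], [-3.14, 3.14]. Speed limits (rad/s): [2.57, 2.57, 3.14, 3.14, 3.14, 3.14].

INTERFACE

Orientations are given as a unit quaternion [w, x, y, z].
In Python, from workcell import env gives the robot as it stands.
- The arm moves only by the tool servo_tool, never from a script. Its argument "increments" is a list of rows, each an object of numbers: "claw": the closure, from 0 (fully open) to 1 (shut); "x", "y", "z": the shift along the world's x, y, z in units of 25 mm (1.0 is 25 mm); "ax", "ay", "az": the turn, a rotation vector about the world's x, y, z in units of 8 degrees (1.0 is 8 degrees). A call has 1 to 5 rows; each row shifts and turns the commanded pose from where the row before left it; what a row does not reach is not made up. A row lasts 1/10 s, in which the tool goes at most 50 mm and 8.59 degrees, less where a joint would pass 70% of its speed; a pose out of reach is approached as far as the arm can. A call is refused whole if a number of a shift passes 1 or a number of a turn 1, either way. A call with a gripper value outside its range is refused whole. The fingers move at their own pace and stop on an object; "newtons" is the grip in N (left out, the last holds). Time passes only in rows, so rows that do not move let the fingers close. It gives the time, the measured TCP pose, the force and the opening at its end, in the units of the state.
- env.get_state(): the state, without advancing time (a new reading comes with each control period).
- env.read_camera(name): name is "scene" or "top" or "wrist"; returns the picture (420x560x3 uint8, red, green, blue); there is no depth.
- env.calibration(name): a dict with "K" (3x3 intrinsics, pixels), "world_to_cam" (4x4, takes a point from world to camera coordinates). Camera axes: x right, y down, z forward; pixel columns grow to the right and rows downward; lengths in m; the calibration is good to about 2 mm. A picture is of the moment at which its call begins: read the wrist's pose just before it. calibration takes no time and is no camera call; for the wrist camera it gives the pose at the moment of the call.
- env.hand_in(): hands the job in, once; it reports no verdict.
The state is a dict: "clock": time; "joint_pos": joint angles; "qvel": joint speeds; "tau": joint torques, N m; "tcp_pos": TCP position; "orientation": TCP orientation; "wrist_force": force on the tool from outside, world axes, zero at the start; "ft_torque": the same for the moment, N m; "finger_gap": finger opening in m.
Only numpy, scipy, OpenCV 4.12 (cv2) and the standard library are available. Lean on these libraries where they do the work, as an engineer would, in place of code of your own. Each camera call takes 0.05 s, during which the arm holds its last target.

TASK

Sweep the three small steel slugs on the sizing tray through the gate between its two pins, one after the other, so that each drops down the slot into the catch box below. Push them along the deck with the fingertips, gently: never grip, force or lift them. Leave the larger slug, which is too big for the gate, on the tray, and do not disturb the can, caliper and wrench lying around it.

Things in the scene. Friction and masses are not known exactly. Their poses are not given: they have to be found in the camera images.
- tray: blue sheet-metal sizing tray, fixed. Origin on the bench below the middle of the gate; x runs from the open deck through the gate to the slot (the way slugs are swept, roughly away from the robot), y across, z up. Deck top at z = 85 mm. Main deck inside its rims: x -212 to -53 mm, y -172 to 172 mm. Rims stand 14 mm above the deck.
- gate (a point): middle of the gate on the deck, at (0, 0, 85) mm of the tray, axes as the tray's. Gate: 40 mm clear between two upright steel dowel pins, 10 mm thick, 22 mm high, at x 0, y +-25 mm. Two steel guide bars, 10 mm thick, 14 mm high, run from the pins back and apart to x -48, y +-61 mm, where the mouth is about 110 mm wide.
- slot (a point): middle of the slot, level with the deck, at (34, 0, 85) mm of the tray, axes as the tray's. The slot is an opening in the deck just behind the pins: in the tray's frame x 6 to 62 mm, y -28 to 28 mm. A slug whose centre is pushed past x = 6 mm tips into it by itself. Below is the open blue catch box: x -32 to 75 mm, y -60 to 60 mm inside, its floor 82 mm below the deck.
- slug1: plain turned steel disc, 34 mm in diameter, 14 mm high, about 100 g, flat on the tray's deck, on which it slides easily; origin at its centre, half-way up (7 mm above the deck), z up. The three are alike, in any order; each starts in one of four places, in the tray's frame near (x, y) = (-140, +-36) and (-105, +-105) mm.
- slug2: plain turned steel disc, 34 mm in diameter, 14 mm high, about 100 g, flat on the tray's deck, on which it slides easily; origin at its centre, half-way up (7 mm above the deck), z up. The three are alike, in any order; each starts in one of four places, in the tray's frame near (x, y) = (-140, +-36) and (-105, +-105) mm.
- slug3: plain turned steel disc, 34 mm in diameter, 14 mm high, about 100 g, flat on the tray's deck, on which it slides easily; origin at its centre, half-way up (7 mm above the deck), z up. The three are alike, in any order; each starts in one of four places, in the tray's frame near (x, y) = (-140, +-36) and (-105, +-105) mm.
- big_slug: larger turned steel disc, 46 mm in diameter and 16 mm high (about 210 g), flat on the deck in the remaining one of the four places; too wide for the 40 mm gate; origin at its centre, half-way up (8 mm above the deck).
- can: red spray can, 54 mm in diameter, 130 mm high, upright on the bench beside the spout on the tray's -y side; origin at the centre of its foot.
- caliper: digital caliper, 235 mm long and 12 mm high, lying on the bench beside the tray on its +y side; origin at the middle of its underside, x along its beam.
- wrench: steel spanner, 180 mm long and 8 mm high, lying on the bench beside the tray on its -y side; origin at the middle of its underside, x along it.
Not all that is in view belongs to the job. Leave any blue or pink look-alike of the big_slug alone. Leave any orange look-alike of the slug3 alone.

How it is judged:
By the outcome, as a careful person would: the job done as asked, in the order asked, and still so for the second after the job is handed in, with the robot touching nothing.
It also fails if it takes over 72 s, if anything falls off the work surface, if the arm or the gripper's body presses on something with over 40 N, if the wrist force passes 120 N, or if a joint passes its speed limit or range.

## Working session

There is one attempt and no reset: what is moved stays moved. The work goes in short steps, Python scripts to look and compute and a tool call to move; the robot and the scene stay as the last step left them, time stands still between calls to the robot, and variables do not carry over. Pictures are saved under pics/ and viewed, and the job is handed in when it is done.

Besides the shell and the picture viewer there is one more tool, called by a JSON object that holds its "method" and its "body", one argument or row to a line. servo_tool: Moves the arm, as the interface text tells. Its arguments: {"type":"object","properties":{"increments":{"type":"array"},"newtons":{"type":"number"}},"required":["increments"]}

```bash
ls; mkdir -p pics
python3 - <<'E'
from workcell import env
import cv2
s=env.get_state();print(s)
for n in ["scene","top"]:
    im=env.read_camera(n);cv2.imwrite(f"pics/{n}0.png",cv2.cvtColor(im,cv2.COLOR_RGB2BGR))
    c=env.calibration(n);print(n,c)
E
```

```text
pics
{'clock': 0.0, 'joint_pos': array([-1.47659915e+00,  3.14013345e-01,  4.49610502e-02,  1.30357975e+00,
        1.02447373e-05,  1.43122835e+00]), 'qvel': array([-1.02729280e-03, -7.88667665e-05, -1.70564398e-03,  1.94742430e-03,
        5.24861530e-05,  1.03010290e-03]), 'tau': array([-2.37613443e-03, -4.80624712e+01,  2.98537266e+01,  1.94753014e-02,
       -5.88799708e-05,  7.10987791e-06]), 'tcp_pos': array([ 0.13315992, -0.55887564,  0.24739414]), 'orientation': array([-9.17505443e-04,  9.93176587e-01,  1.16616573e-01,  2.59412371e-05]), 'wrist_force': array([-0.23021859,  0.33908264, -0.91307502]), 'ft_torque': array([-0.02484608,  0.04326775,  0.02783918]), 'finger_gap': 0.08540899024219176}
scene {'K': array([[394.92866527,   0.        , 278.51881424],
       [  0.        , 394.92866527, 204.28140924],
       [  0.        ,   0.        ,   1.        ]]), 'world_to_cam': array([[ 0.73864739,  0.67393598, -0.01450258, -0.46096543],
       [ 0.48973699, -0.5512967 , -0.67544772, -0.20477172],
       [-0.46320375,  0.49181525, -0.73726525,  1.16823094],
       [ 0.        ,  0.        ,  0.        ,  1.        ]])}
top {'K': array([[422.19037102,   0.        , 280.19821709],
       [  0.        , 422.19037102, 211.24403422],
       [  0.        ,   0.        ,   1.        ]]), 'world_to_cam': array([[-0.01212556, -0.9999164 ,  0.00448955,  0.04841649],
       [-0.98080474,  0.01101969, -0.19468084,  0.54961127],
       [ 0.19461509, -0.00676399, -0.98085637,  0.76477395],
       [ 0.        ,  0.        ,  0.        ,  1.        ]])}
```

View pics/scene0.png

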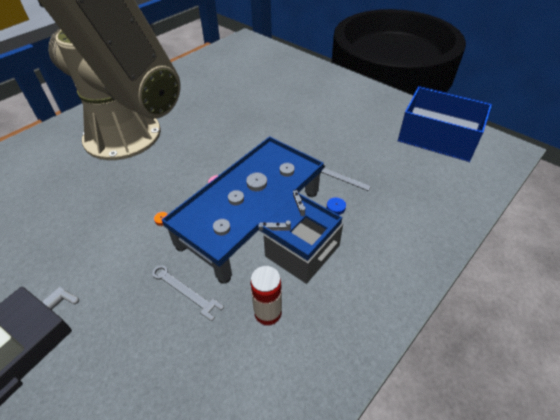

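View pics/top0.png

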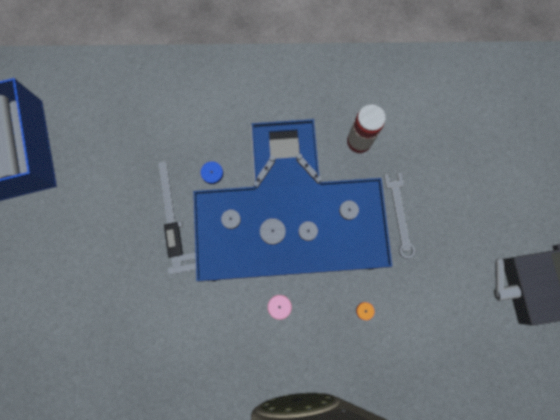

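In the top view, the steel discs on the deck are at (231,219), (308,231) and (349,210), with the larger one at (273,231). The look-alikes are on the bench: blue (212,172), pink (280,307) and orange (366,311). Next I'll measure the discs from both views.

```bash
cat > h.py <<'E'
import cv2,numpy as np
from workcell import env
def ray(c,uv):
    T=c["world_to_cam"];R=T[:3,:3];o=-R.T@T[:3,3]
    d=R.T@np.linalg.inv(c["K"])@np.array([uv[0],uv[1],1.]);return o,d/np.linalg.norm(d)
def onz(c,uv,z):
    o,d=ray(c,uv);return o+d*(z-o[2])/d[2]
def proj(c,p):
    T=c["world_to_cam"];q=c["K"]@(T[:3,:3]@np.asarray(p)+T[:3,3]);return q[:2]/q[2]
def tri(c1,u1,c2,u2):
    P1=c1["K"]@c1["world_to_cam"][:3];P2=c2["K"]@c2["world_to_cam"][:3]
    X=cv2.triangulatePoints(P1,P2,np.array(u1,float).reshape(2,1),np.array(u2,float).reshape(2,1))[:,0];return X[:3]/X[3]
def discs(im,lo=300,box=None,amin=60,amax=1200):
    """grey blobs"""
    hsv=cv2.cvtColor(im,cv2.COLOR_RGB2HSV)
    m=((hsv[...,1]<70)&(hsv[...,2]>100)).astype(np.uint8)
    n,l,st,ce=cv2.connectedComponentsWithStats(m)
    return [(ce[i].round(1),st[i]) for i in range(1,n) if amin<st[i][4]<amax],m
E
python3 - <<'E'
from h import *
for n in ["scene","top"]:
    im=cv2.cvtColor(cv2.imread(f"pics/{n}0.png"),cv2.COLOR_BGR2RGB)
    d,m=discs(im,amin=20)
    for a in d: print(n,a[0],a[1])
    hsv=cv2.cvtColor(im,cv2.COLOR_RGB2HSV)
    b=((hsv[...,0]>100)&(hsv[...,0]<125)&(hsv[...,1]>150)).astype(np.uint8)*255
    if n=="top": cv2.imwrite("pics/topmask.png",b); cv2.imwrite("pics/topcrop.png",cv2.resize(cv2.cvtColor(im,cv2.COLOR_RGB2BGR)[100:300,150:420],None,fx=2.9,fy=2.9,interpolation=cv2.INTER_CUBIC))
    else: cv2.imwrite("pics/scenecrop.png",cv2.resize(cv2.cvtColor(im,cv2.COLOR_RGB2BGR)[125:285,150:360],None,fx=3.7,fy=3.7,interpolation=cv2.INTER_CUBIC))
E
```

```text
scene [28.3 20.3] [  0   0  55  42 963]
scene [181.7  38.7] [ 156   19   49   41 1115]
scene [60.  45.3] [ 52  29  23  33 273]
scene [86.2 68.3] [ 79  59  19  20 154]
scene [149.4  74.5] [139  65  30  29 103]
scene [49.9 96.9] [ 41  83  19  30 179]
scene [ 14.9 113.8] [   0   92   38   45 1076]
scene [445.3 117.6] [413 108  65  21 380]
scene [286.6 168.1] [280 163  14  11 115]
scene [256.3 180. ] [247 173  20  15 227]
scene [235.3 196.1] [228 191  15  11 136]
scene [298.5 200.8] [294 190  11  20  87]
scene [221.  225.6] [213 219  17  14 169]
scene [277.  224.6] [266 221  24   7  99]
scene [305.8 233.3] [292 223  29  22 315]
scene [194.9 249.9] [180 239  31  23  48]
scene [327.  250.3] [318 241  19  20 110]
scene [264.9 309.9] [254 298  21  22 242]
scene [  3.8 337. ] [  0 326  11  23 155]
top [  5.4 143. ] [  0  95  17  83 857]
top [ 17.2 137. ] [ 10 101  16  72 491]
top [348.6 209.6] [340 201  19  18 262]
top [230.5 218.8] [222 210  18  19 267]
top [272.2 231. ] [260 219  25  25 490]
top [307.6 230.7] [299 222  19  18 266]
top [170.4 238. ] [167 230   8  17 113]
top [299.9 413.7] [266 406  68  12 187]
```

View pics/topcrop.png

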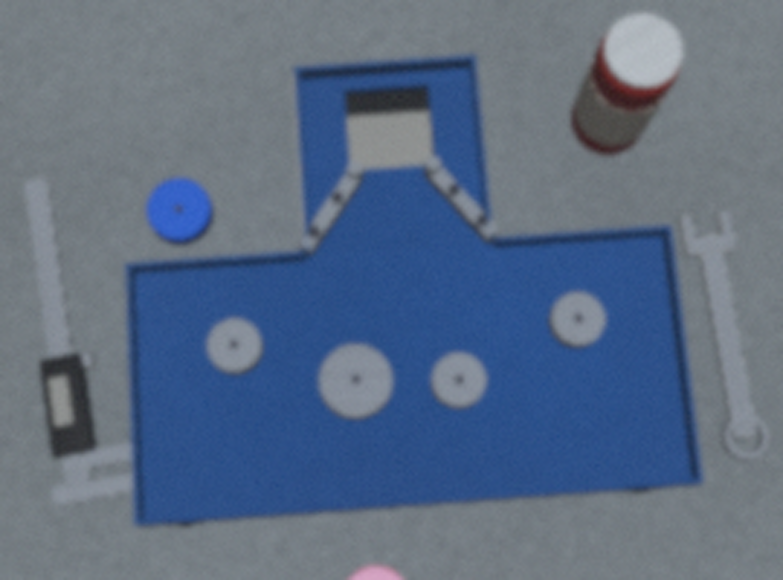

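View pics/scenecrop.png

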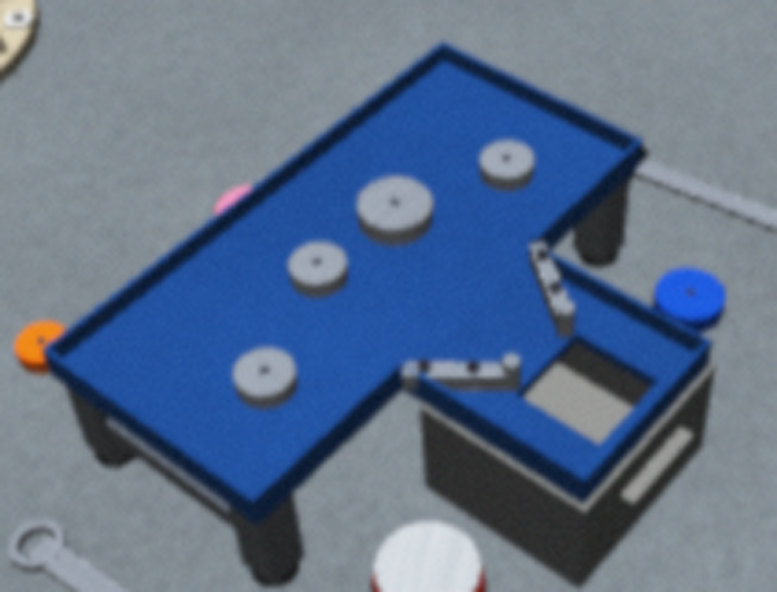

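Run:
```python
from h import *
ct=env.calibration("top");cs=env.calibration("scene")
T=lambda x,y:np.array([150+(x+.5)/2.9-.5,100+(y+.5)/2.9-.5]); S=lambda x,y:np.array([150+(x+.5)/3.7-.5,125+(y+.5)/3.7-.5])
pts={"A(-105,105)":(T(234,344),S(507,158)),"big":(T(356,379),S(395,202)),"B(-140,-36)":(T(459,379),S(317,262)),"C(-105,-105)":(T(578,318),S(265,370)),
"pinL":(T(356,168),S(565,306)),"pinR":(T(432,162),S(512,359)),
"cornFL":(T(130,265),S(641,146)),"cornFR":(T(667,228),S(252,517)),"cornBR":(T(698,482),S(50,350)),"cornBL":(T(138,522),S(444,46)),
"can":(T(644,50),S(428,568))}
W={}
for k,(a,b) in pts.items():
    X=tri(ct,a,cs,b); W[k]=X; print(k,(X*1000).round(1))
# deck-plane corner (slot)
for k,a in {"slotNL":T(350,170),"slotNR":T(435,166),"slotFL":T(347,90),"slotFR":T(428,87),"boxFL":T(298,68),"boxFR":T(473,58)}.items():
    print(k,(onz(ct,a,.085)*1000).round(1))
print("top-plane 2D: ")
for k,z in {"A(-105,105)":.099,"big":.101,"B(-140,-36)":.099,"C(-105,-105)":.099,"pinL":.107,"pinR":.107,"cornFL":.099,"cornFR":.099,"cornBR":.099,"cornBL":.099}.items():
    print(k,(onz(ct,pts[k][0],z)*1000).round(1),(onz(cs,pts[k][1],z)*1000).round(1))
```

```text
A(-105,105) [529.4 133.6  98.4]
big [506.   57.1 100.4]
B(-140,-36) [505.5  -7.6  97.9]
C(-105,-105) [543.9 -83.6  98. ]
pinL [641.6  55.8 106.9]
pinR [645.1   7.  106.9]
cornFL [582.5 201.4  94.3]
cornFR [ 604.7 -147.4   86.4]
cornBR [ 440.3 -153.3   95.2]
cornBL [419.7 191.8  95.7]
can [ 711.3 -127.9  128. ]
slotNL [647.4  59.8  85. ]
slotNR [649.5   3.7  85. ]
slotFL [703.3  61.3  85. ]
slotFR [704.8   7.2  85. ]
boxFL [719.2  94.1  85. ]
boxFR [725.2 -23.5  85. ]
top-plane 2D: 
A(-105,105) [529.1 133.3  99. ] [529.9 133.3  99. ]
big [505.7  56.8 101. ] [506.7  57.  101. ]
B(-140,-36) [505.3  -7.6  99. ] [506.5  -8.1  99. ]
C(-105,-105) [543.4 -83.8  99. ] [544.9 -83.6  99. ]
pinL [641.3  55.6 107. ] [641.9  56.2 107. ]
pinR [644.9   6.8 107. ] [645.3   7.3 107. ]
cornFL [581. 200.  99.] [585.8 197.6  99. ]
cornFR [ 601.6 -143.6   99. ] [ 611.8 -152.6   99. ]
cornBR [ 439.5 -153.3   99. ] [ 444.5 -153.8   99. ]
cornBL [419.3 190.7  99. ] [423.  189.4  99. ]
```

Everything fits the description: disc tops at about 98–100 mm, pins at 107 mm and 49 mm apart, tray yaw about 3.4°. My choice is the discs at (231,219), (308,231) and (349,210). The larger one at (273,231) stays. The plan is to push each slug with the fingers about 12 mm apart, which forms a cradle.

```bash
cat >> h.py <<'E'
G=np.array([643.3,31.3]);YAW=np.radians(3.4)
Rm=lambda a:np.array([[np.cos(a),-np.sin(a)],[np.sin(a),np.cos(a)]])
def t2w(p): return G+Rm(YAW)@np.array(p,float)
def w2t(p): return Rm(-YAW)@(np.array(p[:2],float)-G)
def heading(s):  # tool -x direction (branch psi=h+180), tray frame, deg
    w,x,y,z=s["orientation"]
    tx=np.array([1-2*(y*y+z*z),2*(x*y+w*z)]); a=np.degrees(np.arctan2(-tx[1],-tx[0]))-3.4
    return (a+180)%360-180
def st():
    s=env.get_state();print("t",round(s["clock"],2),"tcp",(s["tcp_pos"]*1000).round(1),"tray",w2t(s["tcp_pos"]*1000).round(1),"head",round(heading(s),1),"q6",s["joint_pos"][5].round(2),"F",s["wrist_force"].round(1),"gap",round(s["finger_gap"]*1000,1));return s
def plan(slug,hd,off,z):
    """units to go so that slug centre (tray mm) is off mm ahead of TCP at heading hd (tray deg)"""
    s=st();a=np.radians(hd);p=np.array(slug)-off*np.array([np.cos(a),np.sin(a)])
    w=t2w(p);d=np.array([*w,z])-s["tcp_pos"]*1000
    dh=(hd-heading(s)+180)%360-180
    print("target tray",p.round(1),"world",w.round(1),"units xyz",(d/25).round(2),"az",round(dh/8,2))
E
python3 - <<'E'
from h import *
for n,p in dict(A=(529.5,133.3),big=(506,57),B=(505.6,-7.7),C=(544,-83.7)).items(): print(n,w2t(p).round(1))
plan((-107.7,108.9),-71.5,36,200)
E
```

```text
A [-107.6  108.6]
big [-135.5   33.8]
B [-139.8  -30.8]
C [-105.9 -108.9]
t 0.1 tcp [ 133.1 -558.9  247.5] tray [-544.3 -558.9] head -170.0 q6 1.43 F [ 0.6  0.2 -0.9] gap 85.4
target tray [-119.1  143. ] world [515.9 167. ] units xyz [15.31 29.04 -1.9 ] az 12.31
```

{"method": "servo_tool", "body": {
  "increments": [
    {"x": 0.8,"y": 0.9,"az": 0.8,"claw": 0.5},
    {"x": 0.8,"y": 1,"az": 0.8,"claw": 0.86},
    {"x": 0.8,"y": 1,"az": 0.8,"claw": 0.86},
    {"x": 0.8,"y": 1,"az": 0.8,"claw": 0.86},
    {"x": 0.8,"y": 1,"az": 0.8,"claw": 0.86}
  ]
}}

```text
schema error: expected keys claw, x, y, z, ax, ay, az
```

{"method": "servo_tool", "body": {
  "increments": [
    {"x": 0.8,"y": 1,"az": 0.8,"claw": 0.86},
    {"x": 0.8,"y": 1,"az": 0.8,"claw": 0.86},
    {"x": 0.8,"y": 1,"az": 0.8,"claw": 0.86},
    {"x": 0.8,"y": 1,"az": 0.8,"claw": 0.86},
    {"x": 0.8,"y": 1,"az": 0.8,"claw": 0.86}
  ]
}}

```text
schema error: expected keys claw, x, y, z, ax, ay, az
```

{"method": "servo_tool", "body": {
  "increments": [
    {"x": 0.8,"y": 1,"az": 0.8,"claw": 0.86},
    {"x": 0.8,"y": 1,"az": 0.8,"claw": 0.86},
    {"x": 0.8,"y": 1,"az": 0.8,"claw": 0.86},
    {"x": 0.8,"y": 1,"az": 0.8,"claw": 0.86},
    {"x": 0.8,"y": 1,"az": 0.8,"claw": 0.86}
  ]
}}

```text
schema error: expected keys claw, x, y, z, ax, ay, az
```

{"method": "servo_tool", "body": {
  "increments": [
    {"x": 0.6,"y": 1,"claw": 0.86},
    {"x": 0.6,"y": 1,"claw": 0.86},
    {"x": 0.6,"y": 1,"claw": 0.86},
    {"x": 0.6,"y": 1,"claw": 0.86},
    {"x": 0.6,"y": 1,"claw": 0.86}
  ]
}}

```text
schema error: expected keys claw, x, y, z, ax, ay, az
```

Run:
```python
from h import *
plan((-107.7,108.9),-71.5,36,160)
```

```text
t 0.1 tcp [ 133.1 -558.9  247.5] tray [-544.3 -558.9] head -170.0 q6 1.43 F [ 0.6  0.2 -0.9] gap 85.4
target tray [-119.1  143. ] world [515.9 167. ] units xyz [15.31 29.04 -3.5 ] az 12.31
```

All seven keys are required in every row, and nothing moved.

{"method": "servo_tool", "body": {
  "increments": [
    {"x": 0.8,"y": 0.9,"z": 0,"ax": 0,"ay": 0,"az": 0.8,"claw": 0.86},
    {"x": 0.8,"y": 1,"z": 0,"ax": 0,"ay": 0,"az": 0.8,"claw": 0.86},
    {"x": 0.8,"y": 1,"z": 0,"ax": 0,"ay": 0,"az": 0.8,"claw": 0.86},
    {"x": 0.8,"y": 1,"z": 0,"ax": 0,"ay": 0,"az": 0.8,"claw": 0.86},
    {"x": 0.8,"y": 1,"z": 0,"ax": 0,"ay": 0,"az": 0.8,"claw": 0.86}
  ]
}}

```text
clock: 0.6
tcp_pos: [0.2337, -0.4356, 0.2479]
orientation: [-0.0, 0.922, 0.388, 0.0]
wrist_force: [0.6, 0.1, 0.6]
finger_gap: 0.013
```

{"method": "servo_tool", "body": {
  "increments": [
    {"x": 0.8,"y": 1,"z": 0,"ax": 0,"ay": 0,"az": 0.8,"claw": 0.86},
    {"x": 0.8,"y": 1,"z": 0,"ax": 0,"ay": 0,"az": 0.8,"claw": 0.86},
    {"x": 0.8,"y": 1,"z": 0,"ax": 0,"ay": 0,"az": 0.8,"claw": 0.86},
    {"x": 0.8,"y": 1,"z": 0,"ax": 0,"ay": 0,"az": 0.8,"claw": 0.86},
    {"x": 0.8,"y": 1,"z": 0,"ax": 0,"ay": 0,"az": 0.8,"claw": 0.86}
  ]
}}

```text
clock: 1.1
tcp_pos: [0.3337, -0.3106, 0.248]
orientation: [-0.0, 0.779, 0.627, 0.0]
wrist_force: [-0.2, 1.6, -0.7]
finger_gap: 0.0121
```

{"method": "servo_tool", "body": {
  "increments": [
    {"x": 0.8,"y": 1,"z": 0,"ax": 0,"ay": 0,"az": 0.8,"claw": 0.86},
    {"x": 0.8,"y": 1,"z": 0,"ax": 0,"ay": 0,"az": 0.8,"claw": 0.86},
    {"x": 0.8,"y": 1,"z": 0,"ax": 0,"ay": 0,"az": 0.8,"claw": 0.86},
    {"x": 0.8,"y": 1,"z": 0,"ax": 0,"ay": 0,"az": 0.8,"claw": 0.86},
    {"x": 0.8,"y": 1,"z": 0,"ax": 0,"ay": 0,"az": 0.8,"claw": 0.86}
  ]
}}

```text
clock: 1.6
tcp_pos: [0.4336, -0.1856, 0.248]
orientation: [-0.0, 0.576, 0.817, -0.0]
wrist_force: [-0.1, -1.0, 0.5]
finger_gap: 0.0119
```

Run:
```python
from h import *
plan((-107.7,108.9),-71.5,36,160)
```

```text
t 1.6 tcp [ 433.6 -185.6  248. ] tray [-222.2 -204.1] head -73.7 q6 0.65 F [-0.1 -1.   0.5] gap 11.9
target tray [-119.1  143. ] world [515.9 167. ] units xyz [ 3.29 14.1  -3.52] az 0.28
```

Tracking is exact and the gap is 11.9 mm, so I'll continue.

{"method": "servo_tool", "body": {
  "increments": [
    {"x": 0.2,"y": 0.95,"z": 0,"ax": 0,"ay": 0,"az": 0.28,"claw": 0.86},
    {"x": 0.2,"y": 0.95,"z": 0,"ax": 0,"ay": 0,"az": 0,"claw": 0.86},
    {"x": 0.2,"y": 0.95,"z": 0,"ax": 0,"ay": 0,"az": 0,"claw": 0.86},
    {"x": 0.2,"y": 0.95,"z": 0,"ax": 0,"ay": 0,"az": 0,"claw": 0.86},
    {"x": 0.2,"y": 0.95,"z": 0,"ax": 0,"ay": 0,"az": 0,"claw": 0.86}
  ]
}}

```text
clock: 2.1
tcp_pos: [0.458, -0.067, 0.248]
orientation: [-0.0, 0.562, 0.827, -0.0]
wrist_force: [-0.1, -1.1, 0.2]
finger_gap: 0.012
```

{"method": "servo_tool", "body": {
  "increments": [
    {"x": 0.2,"y": 0.95,"z": 0,"ax": 0,"ay": 0,"az": 0,"claw": 0.86},
    {"x": 0.2,"y": 0.95,"z": 0,"ax": 0,"ay": 0,"az": 0,"claw": 0.86},
    {"x": 0.2,"y": 0.95,"z": 0,"ax": 0,"ay": 0,"az": 0,"claw": 0.86},
    {"x": 0.2,"y": 0.95,"z": 0,"ax": 0,"ay": 0,"az": 0,"claw": 0.86},
    {"x": 0.2,"y": 0.95,"z": 0,"ax": 0,"ay": 0,"az": 0,"claw": 0.86}
  ]
}}

```text
clock: 2.6
tcp_pos: [0.483, 0.0516, 0.248]
orientation: [-0.0, 0.562, 0.827, -0.0]
wrist_force: [1.2, 0.3, -0.3]
finger_gap: 0.0118
```

{"method": "servo_tool", "body": {
  "increments": [
    {"x": 0.3,"y": 0.95,"z": -0.4,"ax": 0,"ay": 0,"az": 0,"claw": 0.86},
    {"x": 0.3,"y": 0.95,"z": -0.7,"ax": 0,"ay": 0,"az": 0,"claw": 0.86},
    {"x": 0.3,"y": 0.95,"z": -0.8,"ax": 0,"ay": 0,"az": 0,"claw": 0.86},
    {"x": 0.2,"y": 0.95,"z": -0.8,"ax": 0,"ay": 0,"az": 0,"claw": 0.86},
    {"x": 0.19,"y": 0.8,"z": -0.82,"ax": 0,"ay": 0,"az": 0,"claw": 0.86}
  ]
}}

```text
clock: 3.1
tcp_pos: [0.5153, 0.1668, 0.1592]
orientation: [-0.0, 0.562, 0.827, -0.0]
wrist_force: [0.5, -0.2, 1.0]
finger_gap: 0.0122
```

Run:
```python
from h import *
plan((-107.7,108.9),-71.5,36,107)
for n in ["wrist","scene"]:
    cv2.imwrite(f"pics/{n}1.png",cv2.cvtColor(env.read_camera(n),cv2.COLOR_RGB2BGR))
```

```text
t 3.1 tcp [515.3 166.8 159.2] tray [-119.7  142.9] head -71.7 q6 1.36 F [ 0.5 -0.2  1. ] gap 12.2
target tray [-119.1  143. ] world [515.9 167. ] units xyz [ 0.02  0.01 -2.09] az 0.03
```

View pics/wrist1.png

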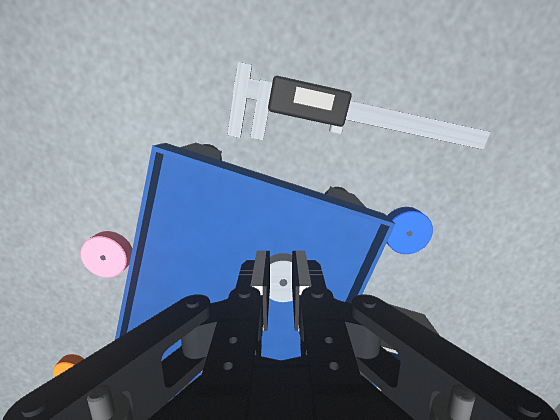

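View pics/scene1.png

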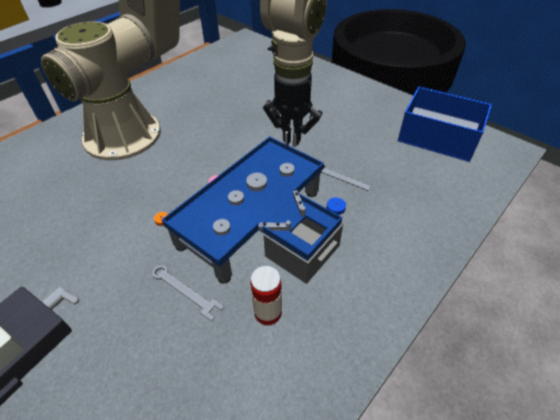

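The wrist view shows the slug centred between the fingertips at (283,282). I'll check the real tip height by projecting points beyond the TCP.

Run:
```python
from h import *
s=env.get_state();c=env.calibration("wrist");p=s["tcp_pos"];w,x,y,z=s["orientation"]
from scipy.spatial.transform import Rotation as Ro
R=Ro.from_quat([x,y,z,w]).as_matrix()
im=cv2.imread("pics/wrist1.png")[200:340,180:390]
im=cv2.resize(im,None,fx=3.6,fy=3.6,interpolation=cv2.INTER_CUBIC)
for ax in (-11,11):
  for ay in (-20.5,-6,6,20.5):
    for zz,col in ((17,(0,0,255)),(10,(0,255,0))):
      u=proj(c,p+R@np.array([ax,ay,zz])/1000);q=((u-[180,200]+.5)*3.6).astype(int);cv2.circle(im,tuple(int(v) for v in q),3,col,-1)
cv2.imwrite("pics/tip1.png",im)
cs=env.calibration("scene");im=cv2.imread("pics/scene1.png")[60:200,220:360]
im=cv2.resize(im,None,fx=4,fy=4,interpolation=cv2.INTER_CUBIC)
for ax in (-11,11):
  for ay in (-20.5,-6,6,20.5):
      u=proj(cs,p+R@np.array([ax,ay,17])/1000);q=((u-[220,60]+.5)*4).astype(int);cv2.circle(im,tuple(int(v) for v in q),2,(0,0,255),-1)
cv2.imwrite("pics/tip2.png",im)
```

```text
(no output)
```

View pics/tip1.png

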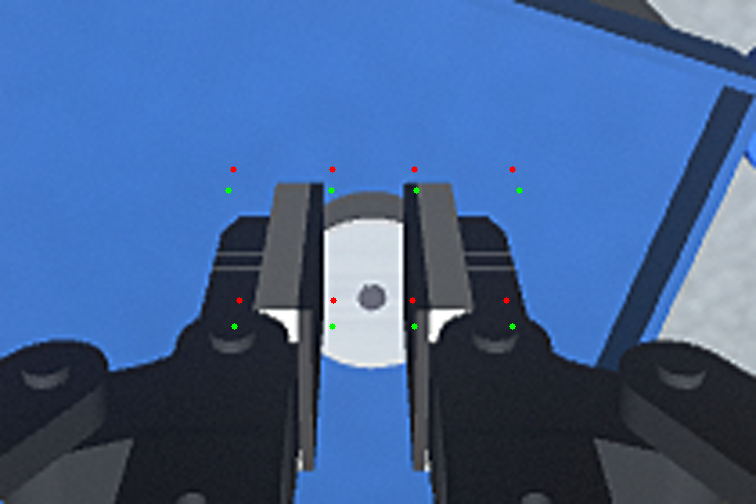

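View pics/tip2.png

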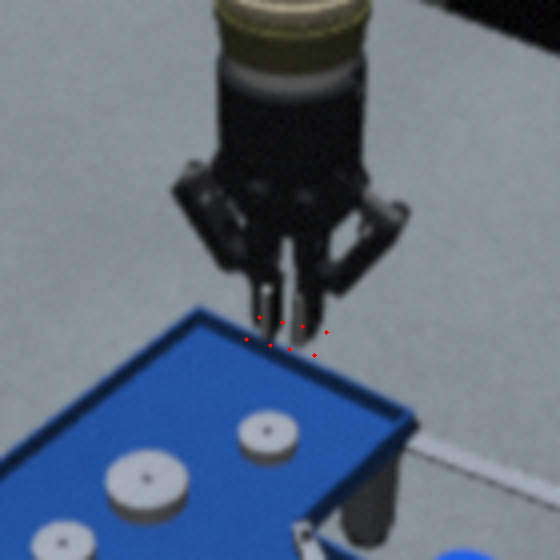

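The pad tips sit about 2 mm higher than nominal at this gap, with the laterals as expected. Next: lower to TCP z = 106 mm and push slug A toward the middle.

{"method": "servo_tool", "body": {
  "increments": [
    {"x": 0.02,"y": 0,"z": -0.7,"ax": 0,"ay": 0,"az": 0,"claw": 0.86},
    {"x": 0,"y": 0,"z": -0.7,"ax": 0,"ay": 0,"az": 0,"claw": 0.86},
    {"x": 0,"y": 0,"z": -0.73,"ax": 0,"ay": 0,"az": 0,"claw": 0.86},
    {"x": 0.1,"y": -0.25,"z": 0,"ax": 0,"ay": 0,"az": 0,"claw": 0.86},
    {"x": 0.1,"y": -0.25,"z": 0,"ax": 0,"ay": 0,"az": 0,"claw": 0.86}
  ]
}}

```text
clock: 3.7
tcp_pos: [0.521, 0.1522, 0.1076]
orientation: [-0.0, 0.562, 0.827, -0.0]
wrist_force: [0.4, 0.0, -0.2]
finger_gap: 0.012
```

{"method": "servo_tool", "body": {
  "increments": [
    {"x": 0.1,"y": -0.25,"z": 0,"ax": 0,"ay": 0,"az": 0,"claw": 0.86},
    {"x": 0.12,"y": -0.3,"z": 0,"ax": 0,"ay": 0,"az": 0,"claw": 0.86},
    {"x": 0.12,"y": -0.3,"z": 0,"ax": 0,"ay": 0,"az": 0,"claw": 0.86},
    {"x": 0.12,"y": -0.3,"z": 0,"ax": 0,"ay": 0,"az": 0,"claw": 0.86},
    {"x": 0.12,"y": -0.3,"z": 0,"ax": 0,"ay": 0,"az": 0,"claw": 0.86}
  ]
}}

```text
clock: 4.2
tcp_pos: [0.5359, 0.1161, 0.1073]
orientation: [0.0, 0.562, 0.827, 0.0]
wrist_force: [-0.3, 0.4, 0.3]
finger_gap: 0.0123
```

Run:
```python
from h import *
plan((-78,20),-71.5,27,106)
cv2.imwrite(f"pics/top2.png",cv2.resize(cv2.cvtColor(env.read_camera("top")[100:300,150:420],cv2.COLOR_RGB2BGR),None,fx=2.9,fy=2.9,interpolation=cv2.INTER_CUBIC))
```

```text
t 4.2 tcp [535.9 116.1 107.3] tray [-102.2   91. ] head -71.8 q6 1.26 F [-0.3  0.4  0.3] gap 12.3
target tray [-86.6  45.6] world [554.2  71.7] units xyz [ 0.73 -1.78 -0.05] az 0.03
```

View pics/top2.png

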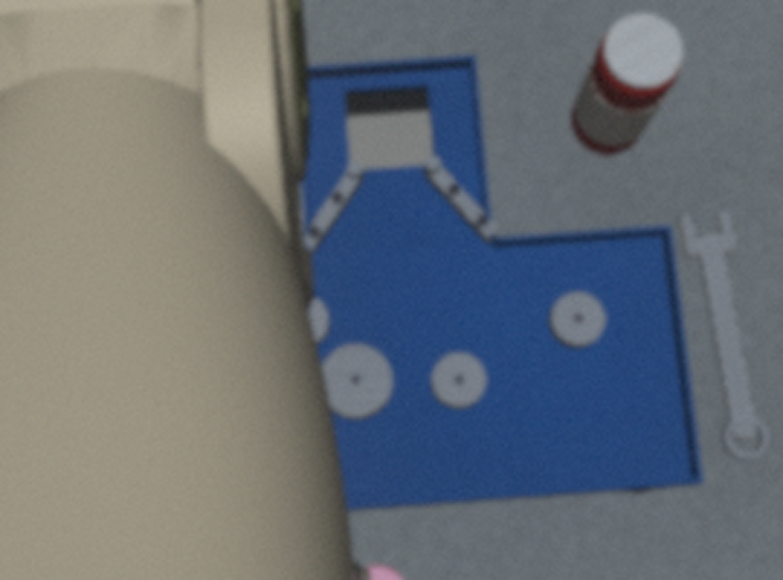

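```bash
cat >> h.py <<'E'
def rows(way,off=27,z=106,zr=None):
    """way: list of (x,y,heading) slug centre in tray; prints units per row from the present pose"""
    s=st();p=s["tcp_pos"][:2]*1000;h=heading(s);zz=s["tcp_pos"][2]*1000
    for i,(x,y,hd) in enumerate(way):
        a=np.radians(hd);w=t2w(np.array([x,y])-off*np.array([np.cos(a),np.sin(a)]))
        d=(w-p)/25;d=d.round(2);dh=round((hd-h)/8,2);dz=round((z-zz)/25,2) if i==0 else 0
        print(i,(x,y,hd),"x",d[0],"y",d[1],"z",dz,"az",dh);p=p+d*25;h=h+dh*8
def arc(x0,y0,h0,h1,R,n):
    out=[];sg=np.sign(h1-h0)
    for k in range(1,n+1):
        h=h0+(h1-h0)*k/n;a0,a=np.radians(h0),np.radians(h)
        out.append((round(float(x0+sg*R*(np.sin(a)-np.sin(a0))),1),round(float(y0-sg*R*(np.cos(a)-np.cos(a0))),1),round(h,1)))
    return out
E
python3 - <<'E'
from h import *
w=[(-91,55,-71.6),(-87.3,45,-71.6),(-83.7,34.7,-71.5)]
a=arc(-83.7,34.7,-71.5,0,51,10)
w+=a; x=a[-1][0]
w+=[(x+8,0,0),(x+16,0,0),(x+24,0,0),(x+31,0,0),(x+37,0,0),(x+42,0,0)]
rows(w)
E
```

```text
t 4.25 tcp [536.4 115.1 107.2] tray [-101.8   90. ] head -71.8 q6 1.26 F [ 0.5 -1.2  0.7] gap 12.0
0 (-91, 55, -71.6) x 0.11 y -0.37 z -0.05 az 0.03
1 (-87.3, 45, -71.6) x 0.17 y -0.39 z 0 az -0.0
2 (-83.7, 34.7, -71.5) x 0.17 y -0.4 z 0 az 0.01
3 (-81.3, 28.8, -64.3) x -0.01 y -0.29 z 0 az 0.9
4 (-78.2, 23.3, -57.2) x 0.02 y -0.29 z 0 az 0.89
5 (-74.4, 18.1, -50.0) x 0.06 y -0.28 z 0 az 0.9
6 (-70.1, 13.5, -42.9) x 0.09 y -0.27 z 0 az 0.89
7 (-65.1, 9.5, -35.8) x 0.13 y -0.26 z 0 az 0.88
8 (-59.7, 6.1, -28.6) x 0.16 y -0.24 z 0 az 0.9
9 (-54.0, 3.4, -21.5) x 0.19 y -0.22 z 0 az 0.89
10 (-47.9, 1.5, -14.3) x 0.21 y -0.19 z 0 az 0.9
11 (-41.7, 0.3, -7.2) x 0.23 y -0.17 z 0 az 0.89
12 (-35.3, -0.1, 0.0) x 0.26 y -0.14 z 0 az 0.9
13 (-27.299999999999997, 0, 0) x 0.32 y 0.03 z 0 az -0.0
14 (-19.299999999999997, 0, 0) x 0.32 y 0.02 z 0 az -0.0
15 (-11.299999999999997, 0, 0) x 0.32 y 0.02 z 0 az -0.0
16 (-4.299999999999997, 0, 0) x 0.28 y 0.01 z 0 az -0.0
17 (1.7000000000000028, 0, 0) x 0.24 y 0.02 z 0 az -0.0
18 (6.700000000000003, 0, 0) x 0.2 y 0.01 z 0 az -0.0
```

{"method": "servo_tool", "body": {
  "increments": [
    {"x": 0.12,"y": -0.37,"z": 0,"ax": 0,"ay": 0,"az": 0,"claw": 0.86},
    {"x": 0.17,"y": -0.39,"z": 0,"ax": 0,"ay": 0,"az": 0,"claw": 0.86},
    {"x": 0.17,"y": -0.4,"z": 0,"ax": 0,"ay": 0,"az": 0,"claw": 0.86},
    {"x": -0.01,"y": -0.29,"z": 0,"ax": 0,"ay": 0,"az": 0.9,"claw": 0.86},
    {"x": 0.02,"y": -0.29,"z": 0,"ax": 0,"ay": 0,"az": 0.9,"claw": 0.86}
  ]
}}

```text
clock: 4.75
tcp_pos: [0.5475, 0.0724, 0.107]
orientation: [-0.0, 0.452, 0.892, -0.0]
wrist_force: [1.5, -0.5, 0.2]
finger_gap: 0.0122
```

{"method": "servo_tool", "body": {
  "increments": [
    {"x": 0.06,"y": -0.28,"z": 0,"ax": 0,"ay": 0,"az": 0.9,"claw": 0.86},
    {"x": 0.09,"y": -0.27,"z": 0,"ax": 0,"ay": 0,"az": 0.9,"claw": 0.86},
    {"x": 0.13,"y": -0.26,"z": 0,"ax": 0,"ay": 0,"az": 0.9,"claw": 0.86},
    {"x": 0.16,"y": -0.24,"z": 0,"ax": 0,"ay": 0,"az": 0.9,"claw": 0.86},
    {"x": 0.19,"y": -0.22,"z": 0,"ax": 0,"ay": 0,"az": 0.9,"claw": 0.86}
  ]
}}

```text
clock: 5.25
tcp_pos: [0.5631, 0.0406, 0.107]
orientation: [-0.0, 0.154, 0.988, -0.0]
wrist_force: [0.4, -0.6, 0.8]
finger_gap: 0.0122
```

Run:
```python
from h import *
rows([(-47.9,1.5,-14.3),(-41.7,.3,-7.2),(-35.3,0,0)])
for n in ("scene","wrist"):
    im=cv2.cvtColor(env.read_camera(n),cv2.COLOR_RGB2BGR)
    if n=="scene": im=cv2.resize(im[125:285,150:360],None,fx=3.7,fy=3.7,interpolation=cv2.INTER_CUBIC)
    cv2.imwrite(f"pics/{n}3.png",im)
```

```text
t 5.25 tcp [563.1  40.6 107. ] tray [-79.5  14.1] head -21.1 q6 0.24 F [ 0.4 -0.6  0.8] gap 12.2
0 (-47.9, 1.5, -14.3) x 0.23 y -0.22 z -0.04 az 0.85
1 (-41.7, 0.3, -7.2) x 0.23 y -0.17 z 0 az 0.89
2 (-35.3, 0, 0) x 0.26 y -0.13 z 0 az 0.9
```

View pics/scene3.png

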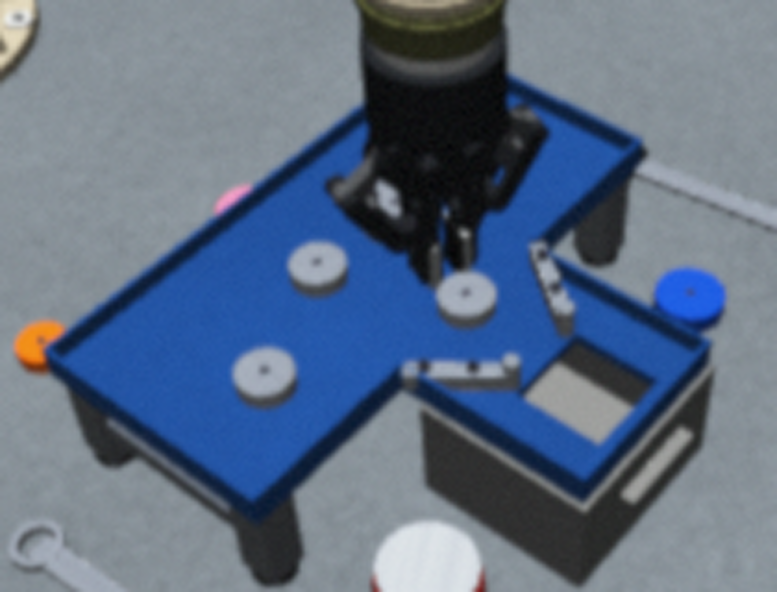

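View pics/wrist3.png

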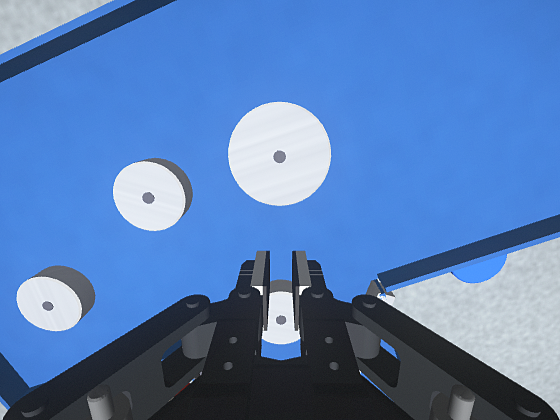

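Slug A is in the gate's mouth at scene crop (466,292), still centred in the cradle, and the big slug has not moved.

Run:
```python
from h import *
cs=env.calibration("scene");u=(150+466.5/3.7-.5,125+292.5/3.7-.5)
print(w2t(onz(cs,u,.099)*1000))
cw=env.calibration("wrist");print(w2t(onz(cw,(281,320),.099)*1000), (tri(cw,(281,320),cs,u)*1000))
rows([(-47.9,1.0,-14.3),(-41.7,0,-7.2),(-35,0,0),(-27,0,0),(-19,0,0),(-12,0,0),(-6,0,0),(-1,0,0),(4,0,0),(9,0,0)])
```

```text
[-55.14251773   4.3860939 ]
[-54.05828456   2.97312247] [588.58580084  31.55692438 100.03679085]
t 5.35 tcp [563.8  40.4 107.1] tray [-78.8  13.8] head -21.4 q6 0.24 F [-0.5 -0.3  0.4] gap 11.9
0 (-47.9, 1.0, -14.3) x 0.2 y -0.23 z -0.04 az 0.89
1 (-41.7, 0, -7.2) x 0.24 y -0.16 z 0 az 0.89
2 (-35, 0, 0) x 0.26 y -0.12 z 0 az 0.9
3 (-27, 0, 0) x 0.32 y 0.02 z 0 az -0.0
4 (-19, 0, 0) x 0.32 y 0.02 z 0 az -0.0
5 (-12, 0, 0) x 0.28 y 0.01 z 0 az -0.0
6 (-6, 0, 0) x 0.24 y 0.02 z 0 az -0.0
7 (-1, 0, 0) x 0.2 y 0.01 z 0 az -0.0
8 (4, 0, 0) x 0.2 y 0.01 z 0 az -0.0
9 (9, 0, 0) x 0.2 y 0.01 z 0 az -0.0
```

{"method": "servo_tool", "body": {
  "increments": [
    {"x": 0.2,"y": -0.23,"z": 0,"ax": 0,"ay": 0,"az": 0.89,"claw": 0.86},
    {"x": 0.24,"y": -0.16,"z": 0,"ax": 0,"ay": 0,"az": 0.89,"claw": 0.86},
    {"x": 0.26,"y": -0.12,"z": 0,"ax": 0,"ay": 0,"az": 0.9,"claw": 0.86},
    {"x": 0.32,"y": 0.02,"z": 0,"ax": 0,"ay": 0,"az": 0,"claw": 0.86},
    {"x": 0.32,"y": 0.02,"z": 0,"ax": 0,"ay": 0,"az": 0,"claw": 0.86}
  ]
}}

```text
clock: 5.85
tcp_pos: [0.5968, 0.0298, 0.107]
orientation: [-0.0, -0.028, 1.0, 0.0]
wrist_force: [-0.2, 0.1, -0.2]
finger_gap: 0.0125
```

{"method": "servo_tool", "body": {
  "increments": [
    {"x": 0.28,"y": 0.02,"z": 0,"ax": 0,"ay": 0,"az": 0,"claw": 0.86},
    {"x": 0.24,"y": 0.01,"z": 0,"ax": 0,"ay": 0,"az": 0,"claw": 0.86},
    {"x": 0.2,"y": 0.01,"z": 0,"ax": 0,"ay": 0,"az": 0,"claw": 0.86},
    {"x": 0.2,"y": 0.01,"z": 0,"ax": 0,"ay": 0,"az": 0,"claw": 0.86},
    {"x": 0.2,"y": 0.01,"z": 0,"ax": 0,"ay": 0,"az": 0,"claw": 0.86}
  ]
}}

```text
clock: 6.35
tcp_pos: [0.6247, 0.0315, 0.107]
orientation: [-0.0, -0.03, 1.0, 0.0]
wrist_force: [-0.1, 0.7, 0.5]
finger_gap: 0.0121
```

```bash
cat >> h.py <<'E'
def look(k):
    im=cv2.cvtColor(env.read_camera("scene"),cv2.COLOR_RGB2BGR)
    im=cv2.resize(im[125:285,150:360],None,fx=3.7,fy=3.7,interpolation=cv2.INTER_CUBIC);cv2.imwrite(f"pics/look{k}.png",im)
E
python3 - <<'E'
from h import *
st();look(4)
E
```

```text
t 6.35 tcp [624.7  31.5 107. ] tray [-18.5   1.3] head 0.1 q6 -0.14 F [-0.1  0.7  0.5] gap 12.1
```

View pics/look4.png

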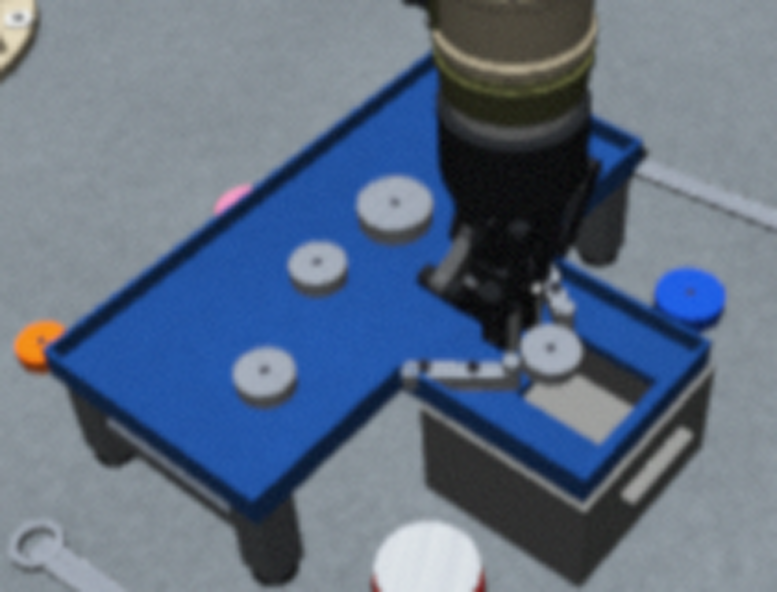

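Slug A has passed the pins and sits on the slot's edge at crop (551,348), so it needs a few more millimetres.

{"method": "servo_tool", "body": {
  "increments": [
    {"x": 0.12,"y": -0.03,"z": 0,"ax": 0,"ay": 0,"az": 0,"claw": 0.86},
    {"x": 0.12,"y": 0,"z": 0,"ax": 0,"ay": 0,"az": 0,"claw": 0.86},
    {"x": 0,"y": 0,"z": 0,"ax": 0,"ay": 0,"az": 0,"claw": 0.86}
  ]
}}

```text
clock: 6.7
tcp_pos: [0.6308, 0.0305, 0.1071]
orientation: [0.0, -0.03, 1.0, 0.0]
wrist_force: [-0.5, -0.4, -0.5]
finger_gap: 0.012
```

Run:
```python
from h import *
st();look(5)
```

```text
t 6.7 tcp [630.8  30.5 107.1] tray [-12.5  -0. ] head 0.1 q6 -0.14 F [-0.5 -0.4 -0.5] gap 12.0
```

View pics/look5.png

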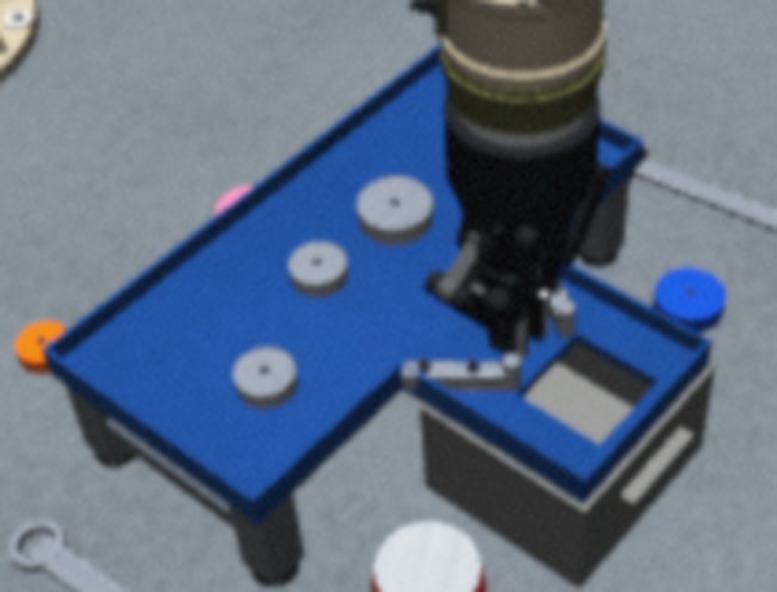

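Slug A dropped into the box. Next is B.

Run:
```python
from h import *
plan((-139.8,-30.8),25,37,160)
```

```text
t 6.75 tcp [630.5  30.6 107.1] tray [-12.8   0. ] head 0.1 q6 -0.14 F [-0.7 -1.  -0.5] gap 12.0
target tray [-173.3  -46.4] world [473.  -25.3] units xyz [-6.3  -2.24  2.12] az 3.12
```

{"method": "servo_tool", "body": {
  "increments": [
    {"x": -0.1,"y": 0,"z": 0.7,"ax": 0,"ay": 0,"az": 0,"claw": 0.86},
    {"x": -0.3,"y": 0,"z": 0.8,"ax": 0,"ay": 0,"az": 0,"claw": 0.86},
    {"x": -0.7,"y": -0.2,"z": 0.4,"ax": 0,"ay": 0,"az": 0.4,"claw": 0.86},
    {"x": -0.8,"y": -0.3,"z": 0,"ax": 0,"ay": 0,"az": 0.5,"claw": 0.86},
    {"x": -0.8,"y": -0.4,"z": 0,"ax": 0,"ay": 0,"az": 0.6,"claw": 0.86}
  ]
}}

```text
clock: 7.25
tcp_pos: [0.5625, 0.0081, 0.1552]
orientation: [0.001, -0.137, 0.991, -0.0]
wrist_force: [-0.7, -0.6, -0.0]
finger_gap: 0.0121
```

{"method": "servo_tool", "body": {
  "increments": [
    {"x": -0.8,"y": -0.4,"z": 0,"ax": 0,"ay": 0,"az": 0.6,"claw": 0.86},
    {"x": -0.8,"y": -0.4,"z": 0,"ax": 0,"ay": 0,"az": 0.5,"claw": 0.86},
    {"x": -0.8,"y": -0.3,"z": 0,"ax": 0,"ay": 0,"az": 0.5,"claw": 0.86},
    {"x": -0.7,"y": -0.2,"z": 0,"ax": 0,"ay": 0,"az": 0,"claw": 0.86},
    {"x": -0.49,"y": -0.04,"z": -0.2,"ax": 0,"ay": 0,"az": 0,"claw": 0.86}
  ]
}}

```text
clock: 7.75
tcp_pos: [0.4722, -0.0259, 0.1502]
orientation: [0.0, -0.244, 0.97, -0.0]
wrist_force: [0.9, -0.1, 0.5]
finger_gap: 0.0119
```

Run:
```python
from h import *
plan((-139.8,-30.8),25,37,106)
cv2.imwrite("pics/wrist6.png",cv2.cvtColor(env.read_camera("wrist"),cv2.COLOR_RGB2BGR))
```

```text
t 7.75 tcp [472.2 -25.9 150.2] tray [-174.2  -46.9] head 24.8 q6 -0.72 F [ 0.9 -0.1  0.5] gap 11.9
target tray [-173.3  -46.4] world [473.  -25.3] units xyz [ 0.03  0.02 -1.77] az 0.02
```

View pics/wrist6.png

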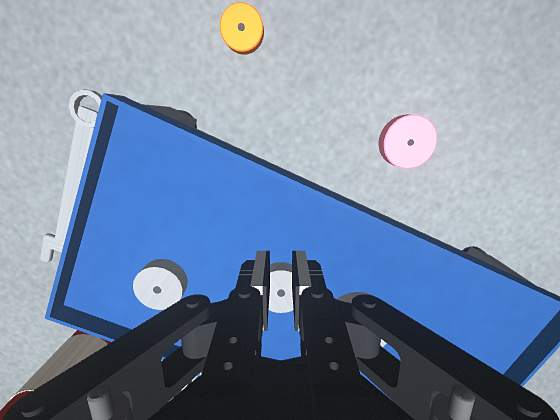

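B is centred in the cradle at (281,292). Now lower and push.

{"method": "servo_tool", "body": {
  "increments": [
    {"x": 0.03,"y": 0.02,"z": -0.6,"ax": 0,"ay": 0,"az": 0,"claw": 0.86},
    {"x": 0,"y": 0,"z": -0.6,"ax": 0,"ay": 0,"az": 0,"claw": 0.86},
    {"x": 0,"y": 0,"z": -0.55,"ax": 0,"ay": 0,"az": 0,"claw": 0.86},
    {"x": 0,"y": 0,"z": 0,"ax": 0,"ay": 0,"az": 0,"claw": 0.86}
  ]
}}

```text
clock: 8.2
tcp_pos: [0.4728, -0.0245, 0.1044]
orientation: [-0.001, -0.244, 0.97, 0.001]
wrist_force: [0.1, 0.3, -0.1]
finger_gap: 0.012
```

Run:
```python
from h import *
d=np.array([np.cos(np.radians(25)),np.sin(np.radians(25))])
w=[tuple(np.array([-139.8,-30.8])+d*k)+(25,) for k in (-5,0,7,15,25,35,45,55)]
a=arc(w[-1][0],w[-1][1],25,0,80,4);print(a[-1]);w+=a;x=a[-1][0]
while x<-22: x+=9;w.append((x,0,0))
while x<13.5: x+=5.5;w.append((x,0,0))
rows(w)
```

```text
(-56.1, -0.1, 0.0)
t 8.2 tcp [472.8 -24.5 104.4] tray [-173.5  -45.6] head 24.9 q6 -0.72 F [ 0.1  0.3 -0.1] gap 12.0
0 (np.float64(-144.33153893518326), np.float64(-32.9130913087035), 25) x 0.18 y 0.06 z 0.06 az 0.02
1 (np.float64(-139.8), np.float64(-30.8), 25) x 0.18 y 0.1 z 0 az -0.0
2 (np.float64(-133.45584549074346), np.float64(-27.841672167815105), 25) x 0.25 y 0.13 z 0 az -0.0
3 (np.float64(-126.20538319445026), np.float64(-24.46072607388951), 25) x 0.28 y 0.15 z 0 az -0.0
4 (np.float64(-117.14230532408376), np.float64(-20.234543456482513), 25) x 0.35 y 0.19 z 0 az -0.0
5 (np.float64(-108.07922745371727), np.float64(-16.00836083907552), 25) x 0.35 y 0.19 z 0 az -0.0
6 (np.float64(-99.01614958335077), np.float64(-11.782178221668527), 25) x 0.35 y 0.19 z 0 az -0.0
7 (np.float64(-89.95307171298427), np.float64(-7.555995604261533), 25) x 0.35 y 0.19 z 0 az -0.0
8 (-81.9, -4.3, 18.8) x 0.27 y 0.26 z 0 az -0.78
9 (-73.5, -2.0, 12.5) x 0.29 y 0.22 z 0 az -0.79
10 (-64.9, -0.5, 6.2) x 0.31 y 0.2 z 0 az -0.78
11 (-56.1, -0.1, 0.0) x 0.34 y 0.15 z 0 az -0.78
12 (-47.1, 0, 0) x 0.36 y 0.03 z 0 az 0.0
13 (-38.1, 0, 0) x 0.36 y 0.02 z 0 az 0.0
14 (-29.1, 0, 0) x 0.36 y 0.02 z 0 az 0.0
15 (-20.1, 0, 0) x 0.36 y 0.02 z 0 az 0.0
16 (-14.600000000000001, 0, 0) x 0.22 y 0.02 z 0 az 0.0
17 (-9.100000000000001, 0, 0) x 0.22 y 0.01 z 0 az 0.0
18 (-3.6000000000000014, 0, 0) x 0.22 y 0.01 z 0 az 0.0
19 (1.8999999999999986, 0, 0) x 0.22 y 0.01 z 0 az 0.0
20 (7.399999999999999, 0, 0) x 0.22 y 0.02 z 0 az 0.0
21 (12.899999999999999, 0, 0) x 0.22 y 0.01 z 0 az 0.0
22 (18.4, 0, 0) x 0.22 y 0.01 z 0 az 0.0
```

{"method": "servo_tool", "body": {
  "increments": [
    {"x": 0.18,"y": 0.06,"z": 0.06,"ax": 0,"ay": 0,"az": 0,"claw": 0.86},
    {"x": 0.18,"y": 0.1,"z": 0.03,"ax": 0,"ay": 0,"az": 0,"claw": 0.86},
    {"x": 0.25,"y": 0.13,"z": 0,"ax": 0,"ay": 0,"az": 0,"claw": 0.86},
    {"x": 0.28,"y": 0.15,"z": 0,"ax": 0,"ay": 0,"az": 0,"claw": 0.86},
    {"x": 0.35,"y": 0.19,"z": 0,"ax": 0,"ay": 0,"az": 0,"claw": 0.86}
  ]
}}

```text
clock: 8.7
tcp_pos: [0.5058, -0.0088, 0.1084]
orientation: [0.0, -0.244, 0.97, -0.0]
wrist_force: [0.5, -0.6, -0.3]
finger_gap: 0.0121
```

{"method": "servo_tool", "body": {
  "increments": [
    {"x": 0.35,"y": 0.19,"z": 0,"ax": 0,"ay": 0,"az": 0,"claw": 0.86},
    {"x": 0.35,"y": 0.19,"z": 0,"ax": 0,"ay": 0,"az": 0,"claw": 0.86},
    {"x": 0.35,"y": 0.19,"z": 0,"ax": 0,"ay": 0,"az": 0,"claw": 0.86},
    {"x": 0.27,"y": 0.26,"z": 0,"ax": 0,"ay": 0,"az": -0.78,"claw": 0.86},
    {"x": 0.29,"y": 0.22,"z": 0,"ax": 0,"ay": 0,"az": -0.78,"claw": 0.86}
  ]
}}

```text
clock: 9.2
tcp_pos: [0.5458, 0.0177, 0.1079]
orientation: [-0.0, -0.135, 0.991, 0.0]
wrist_force: [0.4, -1.1, 0.2]
finger_gap: 0.0119
```

{"method": "servo_tool", "body": {
  "increments": [
    {"x": 0.31,"y": 0.2,"z": 0,"ax": 0,"ay": 0,"az": -0.78,"claw": 0.86},
    {"x": 0.34,"y": 0.15,"z": 0,"ax": 0,"ay": 0,"az": -0.78,"claw": 0.86}
  ]
}}

```text
clock: 9.4
tcp_pos: [0.562, 0.0265, 0.1079]
orientation: [-0.0, -0.027, 1.0, 0.0]
wrist_force: [0.6, -0.3, 0.4]
finger_gap: 0.0119
```

Run:
```python
from h import *
s=st();look(7)
w=[];x=-56.1
while x<-22: x+=9;w.append((round(x,1),0,0))
while x<13.5: x+=5.5;w.append((round(x,1),0,0))
rows(w)
```

```text
t 9.4 tcp [562.   26.5 107.9] tray [-81.4   0.1] head -0.3 q6 -0.15 F [ 0.6 -0.3  0.4] gap 11.9
t 9.45 tcp [563.6  26.8 108. ] tray [-79.8   0.3] head -0.5 q6 -0.15 F [2.1 0.3 0.2] gap 12.4
0 (-47.1, 0, 0) x 0.23 y 0.0 z -0.08 az 0.07
1 (-38.1, 0, 0) x 0.36 y 0.02 z 0 az -0.0
2 (-29.1, 0, 0) x 0.36 y 0.03 z 0 az -0.0
3 (-20.1, 0, 0) x 0.36 y 0.02 z 0 az -0.0
4 (-14.6, 0, 0) x 0.22 y 0.01 z 0 az -0.0
5 (-9.1, 0, 0) x 0.22 y 0.01 z 0 az -0.0
6 (-3.6, 0, 0) x 0.22 y 0.02 z 0 az -0.0
7 (1.9, 0, 0) x 0.22 y 0.01 z 0 az -0.0
8 (7.4, 0, 0) x 0.22 y 0.01 z 0 az -0.0
9 (12.9, 0, 0) x 0.22 y 0.02 z 0 az -0.0
10 (18.4, 0, 0) x 0.21 y 0.01 z 0 az -0.0
```

View pics/look7.png

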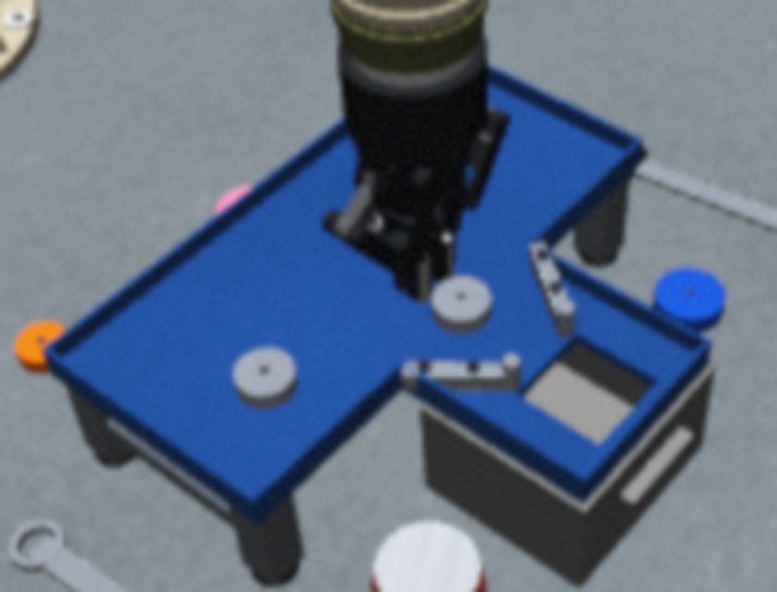

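B is in the mouth and centred, at crop (461,296). Pushing on through the gate.

{"method": "servo_tool", "body": {
  "increments": [
    {"x": 0.23,"y": 0,"z": 0,"ax": 0,"ay": 0,"az": 0.06,"claw": 0.86},
    {"x": 0.36,"y": 0.02,"z": 0,"ax": 0,"ay": 0,"az": 0,"claw": 0.86},
    {"x": 0.36,"y": 0.02,"z": 0,"ax": 0,"ay": 0,"az": 0,"claw": 0.86},
    {"x": 0.34,"y": 0.02,"z": 0,"ax": 0,"ay": 0,"az": 0,"claw": 0.86},
    {"x": 0.24,"y": 0.01,"z": 0,"ax": 0,"ay": 0,"az": 0,"claw": 0.86}
  ]
}}

```text
clock: 9.95
tcp_pos: [0.6008, 0.0274, 0.1081]
orientation: [0.0, -0.033, 0.999, 0.0]
wrist_force: [0.5, 0.8, 0.2]
finger_gap: 0.0123
```

{"method": "servo_tool", "body": {
  "increments": [
    {"x": 0.22,"y": 0.01,"z": 0,"ax": 0,"ay": 0,"az": 0,"claw": 0.86},
    {"x": 0.22,"y": 0.01,"z": 0,"ax": 0,"ay": 0,"az": 0,"claw": 0.86},
    {"x": 0.22,"y": 0.01,"z": 0,"ax": 0,"ay": 0,"az": 0,"claw": 0.86},
    {"x": 0.22,"y": 0.01,"z": 0,"ax": 0,"ay": 0,"az": 0,"claw": 0.86},
    {"x": 0.22,"y": 0.01,"z": 0,"ax": 0,"ay": 0,"az": 0,"claw": 0.86}
  ]
}}

```text
clock: 10.45
tcp_pos: [0.6276, 0.0289, 0.1081]
orientation: [0.0, -0.033, 0.999, 0.0]
wrist_force: [-0.1, 0.0, 0.7]
finger_gap: 0.012
```

{"method": "servo_tool", "body": {
  "increments": [
    {"x": 0.08,"y": 0,"z": 0,"ax": 0,"ay": 0,"az": 0,"claw": 0.86},
    {"x": 0,"y": 0,"z": 0,"ax": 0,"ay": 0,"az": 0,"claw": 0.86},
    {"x": 0,"y": 0,"z": 0,"ax": 0,"ay": 0,"az": 0,"claw": 0.86}
  ]
}}

```text
clock: 10.75
tcp_pos: [0.6291, 0.0288, 0.108]
orientation: [-0.0, -0.033, 0.999, 0.0]
wrist_force: [0.1, 0.1, -0.6]
finger_gap: 0.0124
```

Run:
```python
from h import *
s=st();look(8)
```

```text
t 10.75 tcp [629.1  28.8 108. ] tray [-14.4  -1.6] head 0.4 q6 -0.15 F [ 0.1  0.1 -0.6] gap 12.4
```

View pics/look8.png

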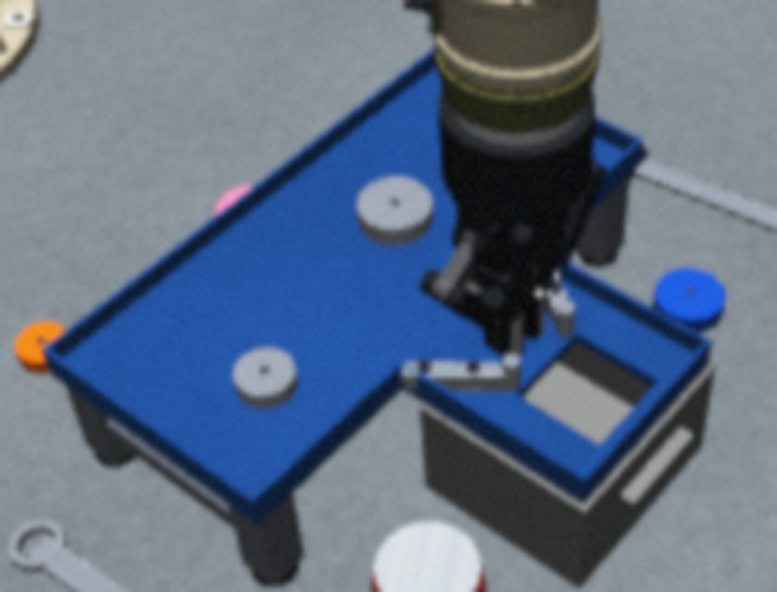

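B also dropped. Last is C, with the mirrored path.

Run:
```python
from h import *
plan((-105.9,-108.9),71.5,36,155)
```

```text
t 10.8 tcp [629.   28.9 108. ] tray [-14.4  -1.6] head 0.4 q6 -0.15 F [-0.8  0.1 -0. ] gap 11.9
target tray [-117.3 -143. ] world [ 534.7 -118.4] units xyz [-3.77 -5.89  1.88] az 8.89
```

{"method": "servo_tool", "body": {
  "increments": [
    {"x": -0.1,"y": 0,"z": 0.7,"ax": 0,"ay": 0,"az": 0,"claw": 0.86},
    {"x": -0.3,"y": 0,"z": 0.8,"ax": 0,"ay": 0,"az": 0,"claw": 0.86},
    {"x": -0.5,"y": -0.3,"z": 0.38,"ax": 0,"ay": 0,"az": 0.9,"claw": 0.86},
    {"x": -0.5,"y": -0.6,"z": 0,"ax": 0,"ay": 0,"az": 0.9,"claw": 0.86},
    {"x": -0.5,"y": -0.6,"z": 0,"ax": 0,"ay": 0,"az": 0.9,"claw": 0.86}
  ]
}}

```text
clock: 11.3
tcp_pos: [0.5814, -0.0088, 0.1558]
orientation: [0.001, -0.223, 0.975, -0.0]
wrist_force: [0.0, -0.4, -0.4]
finger_gap: 0.012
```

{"method": "servo_tool", "body": {
  "increments": [
    {"x": -0.5,"y": -0.7,"z": 0,"ax": 0,"ay": 0,"az": 0.9,"claw": 0.86},
    {"x": -0.5,"y": -0.7,"z": 0,"ax": 0,"ay": 0,"az": 0.9,"claw": 0.86},
    {"x": -0.4,"y": -0.7,"z": 0,"ax": 0,"ay": 0,"az": 0.9,"claw": 0.86},
    {"x": -0.3,"y": -0.7,"z": 0,"ax": 0,"ay": 0,"az": 0.9,"claw": 0.86},
    {"x": -0.17,"y": -0.6,"z": 0,"ax": 0,"ay": 0,"az": 0.9,"claw": 0.86}
  ]
}}

```text
clock: 11.8
tcp_pos: [0.534, -0.0943, 0.1553]
orientation: [-0.0, -0.513, 0.859, 0.0]
wrist_force: [-0.4, -0.5, 0.4]
finger_gap: 0.012
```

{"method": "servo_tool", "body": {
  "increments": [
    {"x": 0,"y": -0.5,"z": 0,"ax": 0,"ay": 0,"az": 0.9,"claw": 0.86},
    {"x": 0,"y": -0.49,"z": 0,"ax": 0,"ay": 0,"az": 0.8,"claw": 0.86},
    {"x": 0,"y": 0,"z": 0,"ax": 0,"ay": 0,"az": 0,"claw": 0.86}
  ]
}}

```text
clock: 12.1
tcp_pos: [0.5348, -0.1196, 0.1552]
orientation: [0.0, -0.608, 0.794, -0.0]
wrist_force: [0.5, 0.5, -0.1]
finger_gap: 0.0119
```

Run:
```python
from h import *
plan((-105.9,-108.9),71.5,36,107)
cv2.imwrite("pics/wrist9.png",cv2.cvtColor(env.read_camera("wrist"),cv2.COLOR_RGB2BGR))
```

```text
t 12.1 tcp [ 534.8 -119.6  155.2] tray [-117.2 -144.2] head 71.5 q6 -1.67 F [ 0.5  0.5 -0.1] gap 11.9
target tray [-117.3 -143. ] world [ 534.7 -118.4] units xyz [-0.01  0.05 -1.93] az 0.0
```

View pics/wrist9.png

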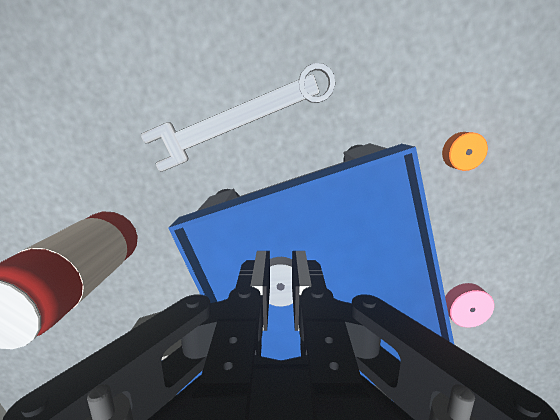

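C is centred at (281,287). Lower and push.

{"method": "servo_tool", "body": {
  "increments": [
    {"x": 0,"y": 0.05,"z": -0.65,"ax": 0,"ay": 0,"az": 0,"claw": 0.86},
    {"x": 0,"y": 0,"z": -0.65,"ax": 0,"ay": 0,"az": 0,"claw": 0.86},
    {"x": 0,"y": 0,"z": -0.6,"ax": 0,"ay": 0,"az": 0,"claw": 0.86},
    {"x": 0,"y": 0,"z": 0,"ax": 0,"ay": 0,"az": 0,"claw": 0.86}
  ]
}}

```text
clock: 12.55
tcp_pos: [0.5333, -0.1157, 0.1056]
orientation: [-0.001, -0.608, 0.794, 0.002]
wrist_force: [-0.1, -0.3, 0.6]
finger_gap: 0.0121
```

Run:
```python
from h import *
d=np.array([np.cos(np.radians(71.5)),np.sin(np.radians(71.5))])
w=[tuple((np.array([-105.9,-108.9])+d*k).round(1).tolist())+(71.5,) for k in (-3,3,10,19,28,38,48,58,68,78)]
a=arc(w[-1][0],w[-1][1],71.5,0,51,10);print(a[-1]);w+=a;x=a[-1][0]
rows(w,z=107.5)
```

```text
(-32.8, -0.1, 0.0)
t 12.55 tcp [ 533.3 -115.7  105.6] tray [-118.6 -140.3] head 71.5 q6 -1.67 F [-0.1 -0.3  0.6] gap 12.1
0 (-106.9, -111.7, 71.5) x 0.12 y 0.13 z 0.07 az -0.0
1 (-104.9, -106.1, 71.5) x 0.06 y 0.22 z 0 az -0.0
2 (-102.7, -99.4, 71.5) x 0.07 y 0.28 z 0 az -0.0
3 (-99.9, -90.9, 71.5) x 0.1 y 0.34 z 0 az -0.0
4 (-97.0, -82.3, 71.5) x 0.09 y 0.35 z 0 az -0.0
5 (-93.8, -72.9, 71.5) x 0.11 y 0.39 z 0 az -0.0
6 (-90.7, -63.4, 71.5) x 0.1 y 0.38 z 0 az -0.0
7 (-87.5, -53.9, 71.5) x 0.1 y 0.39 z 0 az -0.0
8 (-84.3, -44.4, 71.5) x 0.11 y 0.39 z 0 az -0.0
9 (-81.2, -34.9, 71.5) x 0.1 y 0.38 z 0 az -0.0
10 (-78.8, -29.0, 64.3) x -0.05 y 0.29 z 0 az -0.9
11 (-75.7, -23.5, 57.2) x -0.01 y 0.28 z 0 az -0.89
12 (-71.9, -18.3, 50.0) x 0.03 y 0.29 z 0 az -0.9
13 (-67.6, -13.7, 42.9) x 0.06 y 0.28 z 0 az -0.89
14 (-62.6, -9.7, 35.8) x 0.1 y 0.27 z 0 az -0.88
15 (-57.2, -6.3, 28.6) x 0.13 y 0.26 z 0 az -0.9
16 (-51.5, -3.6, 21.5) x 0.15 y 0.24 z 0 az -0.89
17 (-45.4, -1.7, 14.3) x 0.19 y 0.22 z 0 az -0.9
18 (-39.2, -0.5, 7.2) x 0.22 y 0.19 z 0 az -0.89
19 (-32.8, -0.1, 0.0) x 0.23 y 0.17 z 0 az -0.9
```

{"method": "servo_tool", "body": {
  "increments": [
    {"x": 0.08,"y": 0.16,"z": 0.03,"ax": 0,"ay": 0,"az": 0,"claw": 0.86},
    {"x": 0.06,"y": 0.22,"z": 0,"ax": 0,"ay": 0,"az": 0,"claw": 0.86},
    {"x": 0.07,"y": 0.28,"z": 0,"ax": 0,"ay": 0,"az": 0,"claw": 0.86},
    {"x": 0.1,"y": 0.34,"z": 0,"ax": 0,"ay": 0,"az": 0,"claw": 0.86},
    {"x": 0.09,"y": 0.35,"z": 0,"ax": 0,"ay": 0,"az": 0,"claw": 0.86}
  ]
}}

```text
clock: 13.05
tcp_pos: [0.5455, -0.0826, 0.1088]
orientation: [0.0, -0.609, 0.793, -0.0]
wrist_force: [0.0, -0.0, 0.3]
finger_gap: 0.012
```

Run:
```python
from h import *
d=np.array([np.cos(np.radians(71.5)),np.sin(np.radians(71.5))])
w=[tuple((np.array([-105.9,-108.9])+d*k).round(1).tolist())+(71.5,) for k in (38,48,58,68,78)]
a=arc(w[-1][0],w[-1][1],71.5,0,51,10);w+=a
rows(w,z=107.5)
```

```text
t 13.05 tcp [545.5 -82.6 108.8] tray [-104.4 -107.9] head 71.6 q6 -1.6 F [ 0.  -0.   0.3] gap 12.0
0 (-93.8, -72.9, 71.5) x 0.06 y 0.38 z -0.05 az -0.01
1 (-90.7, -63.4, 71.5) x 0.1 y 0.39 z 0 az -0.0
2 (-87.5, -53.9, 71.5) x 0.11 y 0.38 z 0 az -0.0
3 (-84.3, -44.4, 71.5) x 0.1 y 0.39 z 0 az -0.0
4 (-81.2, -34.9, 71.5) x 0.1 y 0.39 z 0 az -0.0
5 (-78.8, -29.0, 64.3) x -0.04 y 0.28 z 0 az -0.9
6 (-75.7, -23.5, 57.2) x -0.01 y 0.29 z 0 az -0.89
7 (-71.9, -18.3, 50.0) x 0.02 y 0.29 z 0 az -0.9
8 (-67.6, -13.7, 42.9) x 0.06 y 0.28 z 0 az -0.89
9 (-62.6, -9.7, 35.8) x 0.1 y 0.27 z 0 az -0.88
10 (-57.2, -6.3, 28.6) x 0.13 y 0.26 z 0 az -0.9
11 (-51.5, -3.6, 21.5) x 0.16 y 0.24 z 0 az -0.89
12 (-45.4, -1.7, 14.3) x 0.19 y 0.21 z 0 az -0.9
13 (-39.2, -0.5, 7.2) x 0.21 y 0.19 z 0 az -0.89
14 (-32.8, -0.1, 0.0) x 0.24 y 0.17 z 0 az -0.9
```

{"method": "servo_tool", "body": {
  "increments": [
    {"x": 0.07,"y": 0.38,"z": -0.03,"ax": 0,"ay": 0,"az": 0,"claw": 0.86},
    {"x": 0.1,"y": 0.38,"z": 0,"ax": 0,"ay": 0,"az": 0,"claw": 0.86},
    {"x": 0.11,"y": 0.38,"z": 0,"ax": 0,"ay": 0,"az": 0,"claw": 0.86},
    {"x": 0.1,"y": 0.38,"z": 0,"ax": 0,"ay": 0,"az": 0,"claw": 0.86},
    {"x": 0.1,"y": 0.39,"z": 0,"ax": 0,"ay": 0,"az": 0,"claw": 0.86}
  ]
}}

```text
clock: 13.55
tcp_pos: [0.5572, -0.0348, 0.1075]
orientation: [-0.0, -0.609, 0.793, 0.0]
wrist_force: [0.2, -0.6, 0.3]
finger_gap: 0.0121
```

{"method": "servo_tool", "body": {
  "increments": [
    {"x": -0.04,"y": 0.28,"z": 0,"ax": 0,"ay": 0,"az": -0.9,"claw": 0.86},
    {"x": -0.01,"y": 0.29,"z": 0,"ax": 0,"ay": 0,"az": -0.9,"claw": 0.86},
    {"x": 0.02,"y": 0.29,"z": 0,"ax": 0,"ay": 0,"az": -0.9,"claw": 0.86},
    {"x": 0.06,"y": 0.28,"z": 0,"ax": 0,"ay": 0,"az": -0.9,"claw": 0.86},
    {"x": 0.1,"y": 0.27,"z": 0,"ax": 0,"ay": 0,"az": -0.9,"claw": 0.86}
  ]
}}

```text
clock: 14.05
tcp_pos: [0.5601, 0.0004, 0.1075]
orientation: [-0.0, -0.331, 0.944, 0.0]
wrist_force: [0.0, -1.1, -0.8]
finger_gap: 0.0121
```

Run:
```python
from h import *
s=st();look(10)
w=[(-57.2, -6.3, 28.6),(-51.5, -3.6, 21.5),(-45.4, -1.7, 14.3),(-39.2, -0.5, 7.2),(-32.8,0,0)]
x=-32.8
while x<-20: x+=8;w.append((round(x,1),0,0))
while x<12: x+=5.5;w.append((round(x,1),0,0))
rows(w,z=107.5)
```

```text
t 14.05 tcp [5.601e+02 4.000e-01 1.075e+02] tray [-84.9 -25.9] head 35.3 q6 -0.82 F [ 0.  -1.1 -0.8] gap 12.1
t 14.1 tcp [560.6   1.3 107.6] tray [-84.4 -25.1] head 35.1 q6 -0.81 F [-0.3 -0.4  0. ] gap 12.3
0 (-57.2, -6.3, 28.6) x 0.12 y 0.24 z -0.0 az -0.81
1 (-51.5, -3.6, 21.5) x 0.16 y 0.24 z 0 az -0.89
2 (-45.4, -1.7, 14.3) x 0.19 y 0.22 z 0 az -0.9
3 (-39.2, -0.5, 7.2) x 0.21 y 0.19 z 0 az -0.89
4 (-32.8, 0, 0) x 0.24 y 0.17 z 0 az -0.9
5 (-24.8, 0, 0) x 0.32 y 0.02 z 0 az 0.0
6 (-16.8, 0, 0) x 0.32 y 0.02 z 0 az 0.0
7 (-11.3, 0, 0) x 0.22 y 0.01 z 0 az 0.0
8 (-5.8, 0, 0) x 0.22 y 0.01 z 0 az 0.0
9 (-0.3, 0, 0) x 0.22 y 0.02 z 0 az 0.0
10 (5.2, 0, 0) x 0.22 y 0.01 z 0 az 0.0
11 (10.7, 0, 0) x 0.22 y 0.01 z 0 az 0.0
12 (16.2, 0, 0) x 0.22 y 0.02 z 0 az 0.0
```

View pics/look10.png

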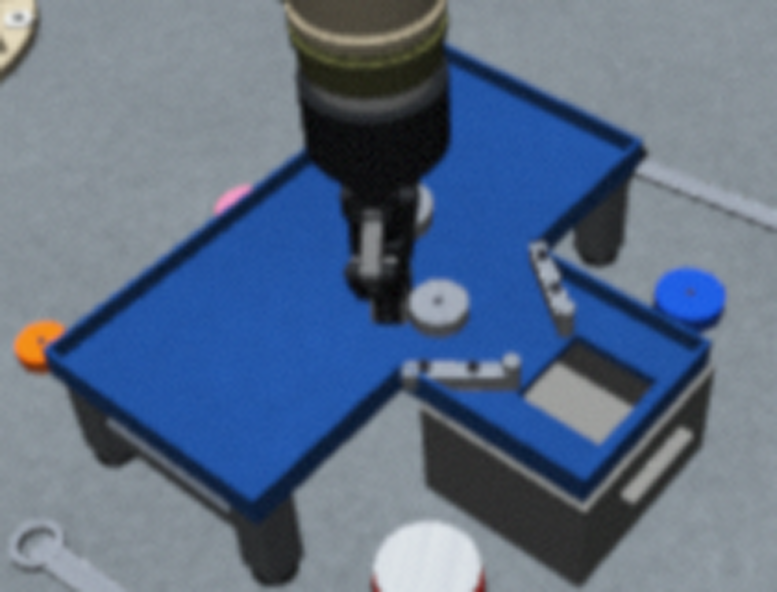

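C is in the mouth at crop (438,300), and the fingers are clear of the right guide bar. Finishing the push.

{"method": "servo_tool", "body": {
  "increments": [
    {"x": 0.12,"y": 0.25,"z": 0,"ax": 0,"ay": 0,"az": -0.85,"claw": 0.86},
    {"x": 0.16,"y": 0.24,"z": 0,"ax": 0,"ay": 0,"az": -0.9,"claw": 0.86},
    {"x": 0.19,"y": 0.22,"z": 0,"ax": 0,"ay": 0,"az": -0.9,"claw": 0.86},
    {"x": 0.21,"y": 0.19,"z": 0,"ax": 0,"ay": 0,"az": -0.9,"claw": 0.86},
    {"x": 0.24,"y": 0.17,"z": 0,"ax": 0,"ay": 0,"az": -0.88,"claw": 0.86}
  ]
}}

```text
clock: 14.6
tcp_pos: [0.5832, 0.0269, 0.1075]
orientation: [-0.0, -0.03, 1.0, 0.0]
wrist_force: [-0.2, -1.3, -0.2]
finger_gap: 0.0116
```

Run:
```python
from h import *
w=[];x=-32.8
while x<-20: x+=8;w.append((round(x,1),0,0))
while x<12: x+=5.5;w.append((round(x,1),0,0))
rows(w,z=107.5)
```

```text
t 14.6 tcp [583.2  26.9 107.5] tray [-60.3  -0.9] head 0.0 q6 -0.15 F [-0.2 -1.3 -0.2] gap 11.6
0 (-24.8, 0, 0) x 0.34 y 0.05 z 0.0 az -0.0
1 (-16.8, 0, 0) x 0.32 y 0.02 z 0 az -0.0
2 (-11.3, 0, 0) x 0.22 y 0.02 z 0 az -0.0
3 (-5.8, 0, 0) x 0.21 y 0.01 z 0 az -0.0
4 (-0.3, 0, 0) x 0.22 y 0.01 z 0 az -0.0
5 (5.2, 0, 0) x 0.22 y 0.02 z 0 az -0.0
6 (10.7, 0, 0) x 0.22 y 0.01 z 0 az -0.0
7 (16.2, 0, 0) x 0.22 y 0.01 z 0 az -0.0
```

{"method": "servo_tool", "body": {
  "increments": [
    {"x": 0.32,"y": 0.03,"z": 0,"ax": 0,"ay": 0,"az": 0,"claw": 0.86},
    {"x": 0.32,"y": 0.02,"z": 0,"ax": 0,"ay": 0,"az": 0,"claw": 0.86},
    {"x": 0.22,"y": 0.02,"z": 0,"ax": 0,"ay": 0,"az": 0,"claw": 0.86},
    {"x": 0.22,"y": 0.01,"z": 0,"ax": 0,"ay": 0,"az": 0,"claw": 0.86},
    {"x": 0.22,"y": 0.01,"z": 0,"ax": 0,"ay": 0,"az": 0,"claw": 0.86}
  ]
}}

```text
clock: 15.1
tcp_pos: [0.6161, 0.0284, 0.1075]
orientation: [-0.0, -0.031, 1.0, 0.0]
wrist_force: [0.1, -0.2, -0.3]
finger_gap: 0.0121
```

{"method": "servo_tool", "body": {
  "increments": [
    {"x": 0.22,"y": 0.01,"z": 0,"ax": 0,"ay": 0,"az": 0,"claw": 0.86},
    {"x": 0.22,"y": 0.01,"z": 0,"ax": 0,"ay": 0,"az": 0,"claw": 0.86},
    {"x": 0.14,"y": 0,"z": 0,"ax": 0,"ay": 0,"az": 0,"claw": 0.86},
    {"x": 0,"y": 0,"z": 0,"ax": 0,"ay": 0,"az": 0,"claw": 0.86},
    {"x": 0,"y": 0,"z": 0,"ax": 0,"ay": 0,"az": 0,"claw": 0.86}
  ]
}}

```text
clock: 15.6
tcp_pos: [0.6301, 0.0291, 0.1075]
orientation: [-0.0, -0.031, 1.0, 0.0]
wrist_force: [-0.7, 0.2, -0.2]
finger_gap: 0.0122
```

Run:
```python
from h import *
s=st();look(11)
```

```text
t 15.6 tcp [630.1  29.1 107.5] tray [-13.3  -1.4] head 0.2 q6 -0.14 F [-0.7  0.2 -0.2] gap 12.2
```

View pics/look11.png

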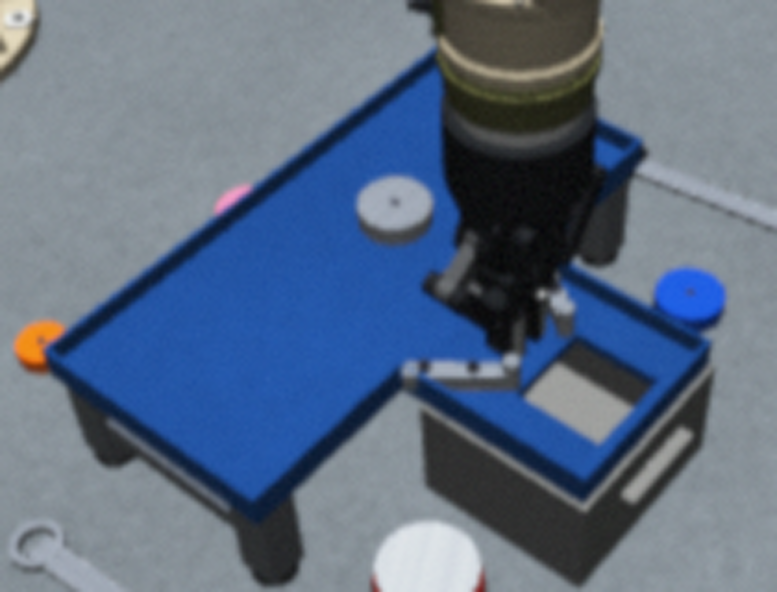

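All three are through. I'll lift away and check the box and the surroundings.

{"method": "servo_tool", "body": {
  "increments": [
    {"x": -0.1,"y": 0,"z": 0.7,"ax": 0,"ay": 0,"az": 0,"claw": 0.86},
    {"x": -0.2,"y": 0,"z": 1,"ax": 0,"ay": 0,"az": 0,"claw": 0.86},
    {"x": -0.2,"y": 0,"z": 1,"ax": 0,"ay": 0,"az": 0,"claw": 0.86},
    {"x": -0.2,"y": 0,"z": 1,"ax": 0,"ay": 0,"az": 0,"claw": 0.86},
    {"x": -0.2,"y": 0,"z": 1,"ax": 0,"ay": 0,"az": 0,"claw": 0.86}
  ]
}}

```text
clock: 16.15
tcp_pos: [0.6071, 0.0292, 0.2262]
orientation: [-0.0, -0.031, 1.0, 0.0]
wrist_force: [0.7, -0.1, 0.1]
finger_gap: 0.012
```

{"method": "servo_tool", "body": {
  "increments": [
    {"x": -1,"y": 0,"z": 0.5,"ax": 0,"ay": 0,"az": 0,"claw": 0.86},
    {"x": -1,"y": 0,"z": 0,"ax": 0,"ay": 0,"az": 0,"claw": 0.86},
    {"x": -1,"y": 0,"z": 0,"ax": 0,"ay": 0,"az": 0,"claw": 0.86},
    {"x": -1,"y": 0,"z": 0,"ax": 0,"ay": 0,"az": 0,"claw": 0.86},
    {"x": -1,"y": 0,"z": 0,"ax": 0,"ay": 0,"az": 0,"claw": 0.86}
  ]
}}

```text
clock: 16.65
tcp_pos: [0.4814, 0.0292, 0.2377]
orientation: [0.0, -0.031, 1.0, 0.0]
wrist_force: [-0.1, -0.5, 1.2]
finger_gap: 0.0121
```

Run:
```python
from h import *
s=st()
a=env.read_camera("top");b=env.read_camera("wrist")
cv2.imwrite("pics/end.png",cv2.cvtColor(np.hstack([cv2.resize(a,(400,300)),cv2.resize(b,(400,300))]),cv2.COLOR_RGB2BGR))
cv2.imwrite("pics/endtop.png",cv2.cvtColor(cv2.resize(a[100:300,150:420],None,fx=2.9,fy=2.9),cv2.COLOR_RGB2BGR))
```

```text
t 16.65 tcp [481.4  29.2 237.7] tray [-161.8    7.5] head 0.2 q6 -0.17 F [-0.1 -0.5  1.2] gap 12.1
```

View pics/end.png

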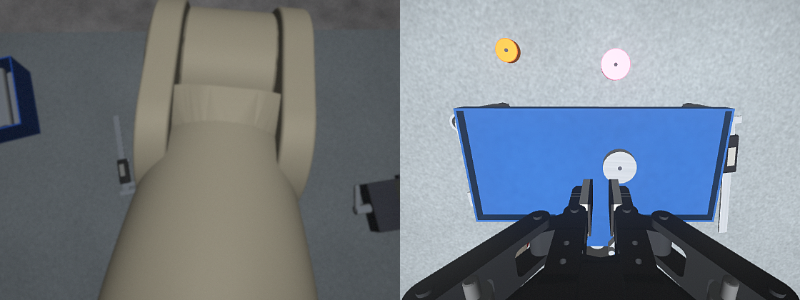

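View pics/endtop.png

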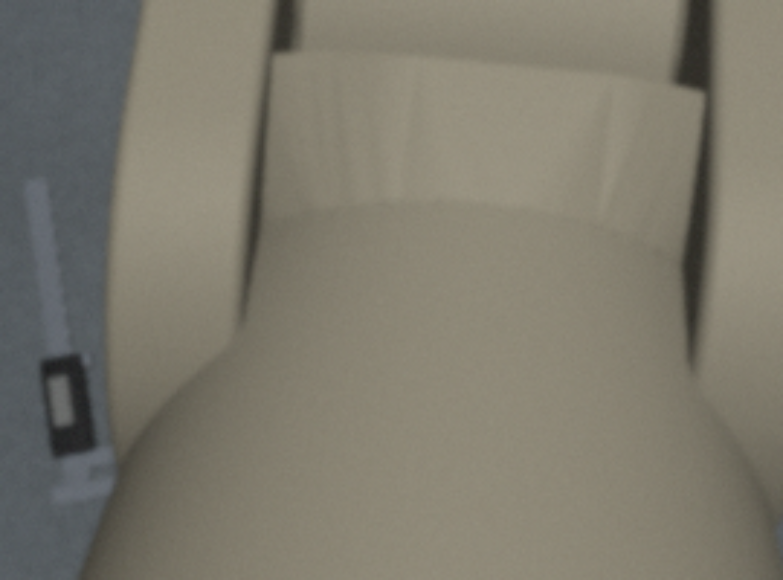

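The arm blocks the top view, so I'll move it aside.

{"method": "servo_tool", "body": {
  "increments": [
    {"x": 0,"y": -1,"z": 0.5,"ax": 0,"ay": 0,"az": 0,"claw": 0.86},
    {"x": 0,"y": -1,"z": 0,"ax": 0,"ay": 0,"az": 0,"claw": 0.86},
    {"x": 0,"y": -1,"z": 0,"ax": 0,"ay": 0,"az": 0,"claw": 0.86},
    {"x": 0,"y": -1,"z": 0,"ax": 0,"ay": 0,"az": 0,"claw": 0.86},
    {"x": 0,"y": -1,"z": 0,"ax": 0,"ay": 0,"az": 0,"claw": 0.86}
  ]
}}

```text
clock: 17.25
tcp_pos: [0.4832, -0.097, 0.2503]
orientation: [0.0, -0.031, 1.0, -0.0]
wrist_force: [0.5, 0.2, 0.2]
finger_gap: 0.012
```

{"method": "servo_tool", "body": {
  "increments": [
    {"x": -0.3,"y": -1,"z": 0,"ax": 0,"ay": 0,"az": 0,"claw": 0.86},
    {"x": -0.3,"y": -1,"z": 0,"ax": 0,"ay": 0,"az": 0,"claw": 0.86},
    {"x": -0.3,"y": -1,"z": 0,"ax": 0,"ay": 0,"az": 0,"claw": 0.86},
    {"x": -0.3,"y": -1,"z": 0,"ax": 0,"ay": 0,"az": 0,"claw": 0.86},
    {"x": -0.3,"y": -1,"z": 0,"ax": 0,"ay": 0,"az": 0,"claw": 0.86}
  ]
}}

```text
clock: 17.75
tcp_pos: [0.4453, -0.2222, 0.2502]
orientation: [0.0, -0.031, 1.0, -0.0]
wrist_force: [0.4, 0.9, 0.0]
finger_gap: 0.0118
```

{"method": "servo_tool", "body": {
  "increments": [
    {"x": -0.3,"y": -1,"z": 0,"ax": 0,"ay": 0,"az": 0,"claw": 0.86},
    {"x": -0.3,"y": -1,"z": 0,"ax": 0,"ay": 0,"az": 0,"claw": 0.86},
    {"x": -0.3,"y": -1,"z": 0,"ax": 0,"ay": 0,"az": 0,"claw": 0.86},
    {"x": -0.3,"y": -1,"z": 0,"ax": 0,"ay": 0,"az": 0,"claw": 0.86},
    {"x": -0.3,"y": -1,"z": 0,"ax": 0,"ay": 0,"az": 0,"claw": 0.86}
  ]
}}

```text
clock: 18.25
tcp_pos: [0.4077, -0.3473, 0.2501]
orientation: [0.0, -0.031, 1.0, -0.0]
wrist_force: [-0.0, 0.7, 0.5]
finger_gap: 0.012
```

Run:
```python
from h import *
s=st();look(12)
a=env.read_camera("top")
cv2.imwrite("pics/endtop2.png",cv2.cvtColor(cv2.resize(a[100:300,150:420],None,fx=2.9,fy=2.9,interpolation=cv2.INTER_CUBIC),cv2.COLOR_RGB2BGR))
```

```text
t 18.25 tcp [ 407.7 -347.3  250.1] tray [-257.7 -364. ] head 0.1 q6 -0.92 F [-0.   0.7  0.5] gap 12.0
```

View pics/endtop2.png

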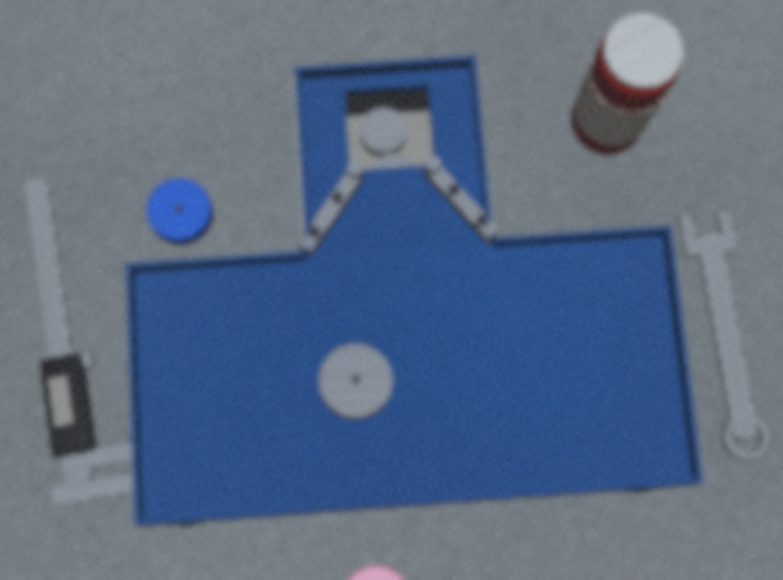

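View pics/look12.png

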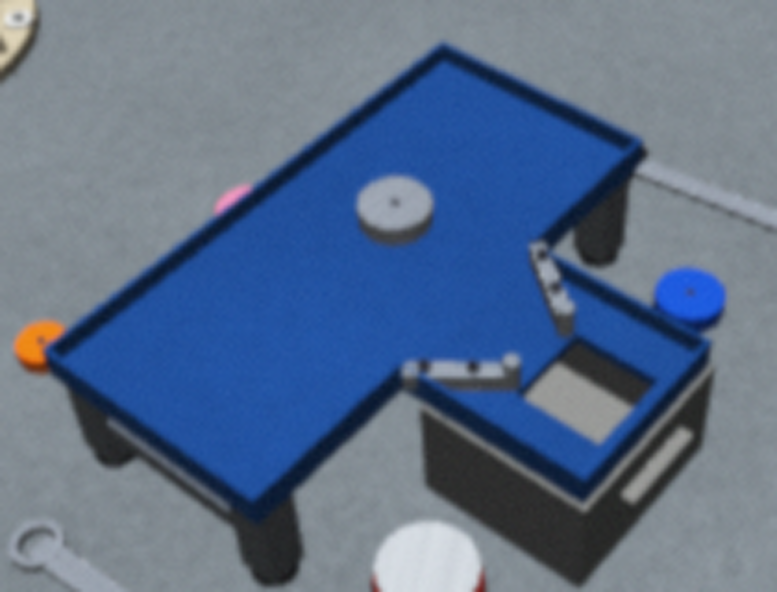

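The deck is clear, the big slug is still at top crop (356,379), and the can, caliper and wrench are unmoved. One slug shows in the slot at (383,130). The other two are out of sight below the deck, as expected.

Run:
```python
from h import *
st();print(env.hand_in())
```

```text
t 18.35 tcp [ 407.3 -349.1  249.8] tray [-258.1 -365.7] head -0.0 q6 -0.92 F [-1.1 -0.1  0.5] gap 11.7
the job is handed in; nothing more can be done
None
```

I pushed all three small slugs through the gate one after the other and handed the job in at 18.35 s. I used the two fingertips, set 12 mm apart, as a cradle and did not grip or lift any slug. The wrist force stayed at or below about 2 N in every reading.

**Last checks:**
- **Deck:** only the big slug is left, at the same pixel as at the start.
- **Surroundings:** the can, caliper, wrench and the blue look-alike show no movement in the top view. The pink and orange look-alikes were never approached.
- **Catch box:** each slug had gone from the deck and slot right after its push. Only one is directly visible through the slot. The other two are hidden below the deck, so I did not see them in the box.
- **Disagreements:** the fingertips were about 2 mm higher than the nominal 17 mm at this opening, with no effect on the pushes. My triangulation of the tray's front right corner came out about 13 mm too low, so I relied on the other points for the tray's pose.

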